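# Re-set the clamp-on basin shelf with its removable crank and fill it

### The arm

A 6-joint arm with a two-finger parallel gripper is mounted at the origin on the work surface. World frame = base frame: x ahead of the robot, y to its left, z up, the work surface at z = 0. Lengths are in mm, angles in rad, forces in N, time in s.
With the tool pointing down it reaches from about 325 to 775 mm from the base axis. Payload 5.5 kg.
Tool frame: the origin (TCP) lies between the finger pads; the fingertips stand 25 mm ahead of it and the grasp point (between the pads) lies 6 mm ahead of it; z points along the fingers, y is the line along which they close (so a half turn about z gives the same grasp; the last joint's range is limited). The gripper opens to 85 mm and grips with 20 to 120 N. Pads are 22 mm wide; open, the fingers measure 114 mm over their backs; the gripper's body (76 mm by 85 mm) begins 54 mm behind the grasp point. The pads swing forward as they close: fully open they stand 13 mm farther back than shut.
Start: joints at [-1.241, 0.091, 1.231, -0, 1.82, -0.057], TCP at [226.337, -555.687, 256.275] pointing down, gripper open.
Joint ranges: [-2.87, 2.87], [-0.86, 2.18], [0.17, 2.46], [-1.51, 4.65], [0.06, 2.69], [-2.65, 2.65]. Speed limits (rad/s): [2.57, 2.57, 3.01, 3.14, 3.14, 3.14].

### API

Orientations are given as a unit quaternion [x, y, z, w].
In Python, from workcell import observe, grab_frame, calibration, sign_off gives the robot as it stands.
- The arm moves only by the tool step_arm, never from a script. Its argument "series" is a list of rows, each an object with "xyz": the shift along the tool's x, y, z each as a share of 100 mm, from -1 to 1, a list of three; "roll": the turn about the tool's z as a share of 180 degrees, from -1 to 1; "jaw": the closure, from -1 (fully open) to 1 (shut). In form: [{"xyz": [tx, ty, tz], "roll": roll, "jaw": jaw}, ...]. A call has 1 to 5 rows; each row is the pose to reach, as a shift and turn from the pose commanded when the call began, along the tool's axes at that moment, turning the shorter way round; what a row does not reach only later rows make up. A row lasts 1/10 s, in which the tool goes at most 50 mm and 8.59 degrees, less where a joint would pass 70% of its speed; a pose out of reach is approached as far as the arm can. A call with a number of a shift or a turn outside -1 to 1 is refused whole. A call with a gripper value outside its range is refused whole. The fingers move at their own pace and stop on an object; "squeeze" is the grip in N (left out, the last holds). Time passes only in rows, so rows that repeat a pose let the fingers close. It gives the time, the measured TCP pose, the force, the opening and the grip force at its end, in the units of the state.
- observe(): the state, without advancing time (a new reading comes with each control period).
- grab_frame(name): name is "side" or "top"; returns (picture, depth): 384x512x3 uint8, blue, green, red; 384x512 float32, mm along the optical axis (not along the pixel's ray), 0 where there is no reading.
- calibration(name): a dict with "vertical_fov" (degrees; the focal length in pixels is half the picture's height over the tangent of half this angle, whatever the lens; pixels are square), "cx", "cy" (the principal point, pixels), "R" (3x3) and "t" (3): a world point X has camera coordinates R X + t. Camera axes: x right, y down, z forward; pixel columns grow to the right and rows downward; lengths in mm; the calibration is good to about 2 mm. A picture is of the moment at which its call begins. calibration takes no time and is no camera call.
- sign_off(): hands the job in; it is judged then, once.
The state is a dict: "time": time; "joint_positions": joint angles; "dq": joint speeds; "effort": joint torques, N m; "eef_pos": TCP position; "eef_rot": TCP orientation; "ft_force": force on the tool from outside, world axes, zero at the start; "wrist_torque": the same for the moment, N m; "finger_gap": finger opening in mm; "grip_force": force on a finger pad.
Only numpy, scipy, OpenCV 4.12 (cv2) and the standard library are available. Lean on these libraries where they do the work, as an engineer would, in place of code of your own. Each camera call takes 0.05 s, during which the arm holds its last target. There are 200 camera calls.

### The job

The aluminium shelf clamped on the basin rim has been left too far to the right. Take the crank from its dish, fit it on the shelf's square clamp spindle and wind the screw back one full turn anticlockwise, slide the shelf left until its left end is over the dark rubber strip on the rim, then wind the screw clockwise with the crank until the clamp is tight again, lift the crank off and lay it flat back in its dish. All the washing things waiting in front of the shelf (up to four: lidded denture cup, tooth mug, tumbler, tablet jar) must end up standing upright on the shelf, but stand nothing on it while its clamp is loose, and leave everything else on the counter where it is.

Things in the scene. Friction and masses are not known exactly. Their poses are not given: they have to be found in the camera images.
- basin: White ceramic wash basin on the counter, 420 mm (its x) by 600 mm (its y) by 122 mm high; fixed. Origin under its centre; x points away from the robot, y to the left. Its overhanging rim is 45 mm wide and 22 mm thick, top at 122 mm; the shelf is clamped on the front rim (nearest the robot) and slides along the basin's y.
- shelf_top (a point): Top face of the shelf's plate at the middle of its length, on the spindle's axis, 142 mm above the counter; axes as the basin's. The aluminium plate is 430 mm long (y), reaches from 45 mm before (-x) to 65 mm behind (+x) this point, is 5 mm thick, its long edges turned up 8 mm. A round boss 44 mm across, 14 mm high carries the spindle here: things can stand 30 to 200 mm to either side.
- shelf_left_end (a point): Middle of the left (+y) end edge of the shelf's plate, 215 mm from shelf_top; axes as the basin's.
- shelf_left_rail (a point): Middle of the top bar of the left end rail, 36 mm above the plate, 209 mm (y) and 10 mm (x) from shelf_top. The bar is 10 mm round steel, 80 mm long along the basin's x, on two posts; it can be gripped from above to slide the shelf, which takes about 6 N when the clamp is loose.
- shelf_right_rail (a point): Middle of the top bar of the right end rail, the same as the left one.
- shelf (a joint): Position of the shelf along the rim in m, growing to the left (basin +y), 0 with the shelf at mid rim, range -0.12 to 0.12.
- spindle (a joint): Angle of the clamp screw in rad, growing anticlockwise seen from above (loosening), range -1.0 to 7.5. At the start it is tight, between -0.6 and 0. Above 1.2 the pad under it is off the rim and the shelf can slide; below 0.6 the clamp is tight. It takes about 0.15 Nm to turn, up to 0.1 more when tight, and stays where it is left.
- spindle_seat (a point): On the spindle's axis, on the collar (34 mm wide) on which the crank's underside comes to rest, 18 mm above the shelf's plate. Turns with the spindle: its x and y are square to the flats. The upright square steel end is 16 mm across flats and stands 38 mm above this point, its last 8 mm tapered to 10 mm.
- strip: Dark rubber strip stuck across the front rim and down its front edge, 10 mm wide, 2 mm thick; fixed. Origin on the rim's top at its middle; y along the rim. The shelf's left end belongs over it.
- crank: Loose steel crank, 0.25 kg. Origin: centre of the underside of its hub, a block 30 x 30 x 42 mm high with an 18 mm square hole right through, sides parallel to the crank's x and y. A flat arm 22 mm wide, 9 mm thick runs from the hub's foot along +x to the handle. Same side up lying and fitted; fits the spindle in any of four quarter turns, with 0.13 rad of play either way.
- crank_handle (a point): Middle of the crank's black plastic handle, 75 mm along the crank's x from the hub's axis and 33 mm above the hub's underside. The handle is an upright cylinder 25 mm across, from 10 to 55 mm above the underside, and spins freely on its pin.
- dish_in (a point): Centre of the inner floor of the crank's white dish, 4 mm above the counter. The fixed dish is 125 mm (its x) by 190 mm (its y), walls 4 mm thick and 12 mm high. The crank starts lying in it.
- denture_cup: Clear denture cup with a snapped white lid, 60 mm (x) by 92 mm (y) by 72 mm high, about 0.12 kg; origin at the centre of its underside. May be absent.
- tooth_mug: White ceramic mug, 66 mm across and 84 mm high, its handle on its +y side reaching 62 mm from the axis, from 15 to 73 mm up; about 0.26 kg; origin at the centre of its underside. May be absent.
- tumbler: Clear plastic tumbler with a white band, 62 mm across and 86 mm high, about 0.1 kg; origin at the centre of its underside. May be absent.
- tablet_jar: Glass jar of cleaning tablets with a steel screw cap, 57 mm across and 70 mm high, about 0.2 kg; origin at the centre of its underside. May be absent.
- comb: Green plastic comb lying just in front of the shelf, 180 mm long (x), 34 mm wide, 5 mm thick; leave it.
- scraper: Steel tongue scraper lying on the right, 180 mm long (x), 55 mm wide, 4 mm thick; leave it.
- soap_pump: White soap pump bottle on the left, 68 mm across, 168 mm high; leave it.
- mouthwash: Green glass mouthwash bottle on the right, 68 mm across, 190 mm high; leave it.
- nail_brush: Wooden nail brush on the left, 45 by 95 by 30 mm; leave it.

How it is judged:
By the outcome, as a careful person would: the job done as asked, in the order asked, and still so for the second after the job is handed in, with the robot touching nothing.
Of denture_cup, tooth_mug, tumbler, tablet_jar only 2 to 4 are there at a start; the rules pass over those that are not, and their reading is None.
At some moment in a run one of denture_cup, tooth_mug, tumbler, tablet_jar may be knocked a few centimetres aside while the robot is not near it.
It also fails if it takes over 210 s, if anything falls off the work surface, if the arm or the gripper's body presses on something with over 40 N, if the wrist force passes 120 N, or if a joint passes its speed limit or range.

## Working session

There is one attempt and no reset: what is moved stays moved. The work goes in short steps, Python scripts to look and compute and a tool call to move; the robot and the scene stay as the last step left them, time stands still between calls to the robot, and variables do not carry over. Pictures are saved under pics/ and viewed, at most 16 in all, crops included, and the job is handed in when it is done.

Besides the shell and the picture viewer there is one more tool, called after "Call:" as name(argument=value, ...), one argument or row to a line, values as JSON. step_arm: Moves the arm, as the interface text tells. Its arguments: {"type":"object","properties":{"series":{"type":"array"},"squeeze":{"type":"number"}},"required":["series"]}

```bash
mkdir -p pics; ls
cat > h.py <<'E'
import numpy as np, cv2
from workcell import observe, grab_frame, calibration
def cam(n):
    c=calibration(n); f=192/np.tan(np.radians(c["vertical_fov"])/2)
    return f,c["cx"],c["cy"],np.array(c["R"]),np.array(c["t"])
def world(n,d):
    f,cx,cy,R,t=cam(n); v,u=np.mgrid[0:d.shape[0],0:d.shape[1]]
    P=np.stack([(u-cx)/f*d,(v-cy)/f*d,d],-1)
    return (P-t)@R
def proj(n,X):
    f,cx,cy,R,t=cam(n); p=R@np.array(X,float)+t
    return p[:2]/p[2]*f+[cx,cy]
def snap(n,tag):
    im,d=grab_frame(n); np.savez(f"pics/{tag}.npz",im=im,d=d); cv2.imwrite(f"pics/{tag}.png",im); return im,d,world(n,d)
E
python3 - <<'E'
from h import *
for n in("top","side"):
    snap(n,n+"0"); c=calibration(n); print(n,c)
print(observe())
E
```

```text
pics
top {'vertical_fov': 54.77012789690302, 'cx': 259.96731333461565, 'cy': 189.8589101943136, 'R': array([[-0.01423939, -0.99989275,  0.0034244 ],
       [-0.98654523,  0.01349131, -0.16293096],
       [ 0.16286729, -0.00569836, -0.98663153]]), 't': array([1.42240114e-01, 6.31393640e+02, 1.06812899e+03])}
side {'vertical_fov': 57.51668785872639, 'cx': 260.97496058270593, 'cy': 191.74547404669286, 'R': array([[ 0.80710631, -0.59010469,  0.01886413],
       [-0.44408725, -0.62782791, -0.63923284],
       [ 0.38905772,  0.50755154, -0.76878184]]), 't': array([-499.70383947,  366.1389467 ,  951.37565541])}
{'time': 0.1, 'joint_positions': array([-1.24068909e+00,  9.18163031e-02,  1.23177650e+00, -1.02115245e-05,
        1.81980591e+00, -5.66737507e-02]), 'dq': array([-1.96896079e-04,  4.80222775e-04, -3.36892565e-03,  4.72338817e-04,
        2.59269042e-04,  9.43750495e-07]), 'effort': array([ 4.28107363e-03, -4.60215104e+01, -4.19218433e+01,  1.71632823e-04,
        1.05448122e-02, -4.50330077e-06]), 'eef_pos': array([ 226.26718685, -555.47328684,  255.23807272]), 'eef_rot': array([ 9.81358108e-01,  1.92185975e-01, -1.27978508e-04, -8.93930534e-04]), 'ft_force': array([0.0476115 , 0.05022463, 0.26095986]), 'wrist_torque': array([-0.06874764, -0.02425134,  0.06048114]), 'grip_force': 0.0, 'finger_gap': 85.44179661771098}
```

View pics/top0.png

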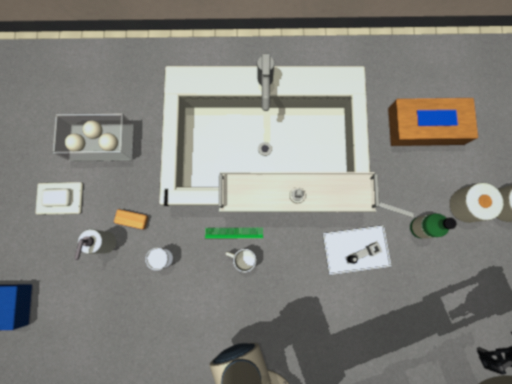

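View pics/side0.png

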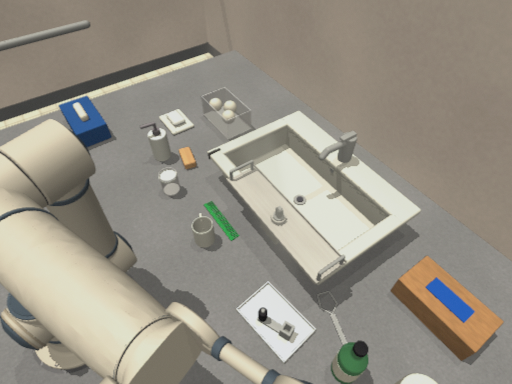

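The top view shows the shelf spanning (220-378, 193), spindle (298,194), strip (166,197), crank in its dish with hub (374,248) and handle (351,258), mug (245,260) with its handle to the left, and a white-banded tumbler or jar at (158,259). The side view shows the same things, with the mug at (203,232) and the jar or tumbler at (169,182). There is no denture cup.

Run:
```python
from h import *
W={}
for n in("top","side"):
    z=np.load(f"pics/{n}0.npz"); W[n]=(z['im'],z['d'],world(n,z['d']))
im,d,P=W["top"]; ims,ds,Ps=W["side"]
def fit_plane_region(P,lo,hi):
    m=np.all((P>lo)&(P<hi),-1)&(np.isfinite(P[...,0])); return P[m]
# sample
for nm,(u,v) in dict(hub=(374,248),handle=(351,258),sp=(298,194),strip=(166,197),mug=(247,261),tum=(158,259),lrail=(222,190),rrail=(377,190),dish=(340,262)).items():
    print(nm,np.median(P[v-1:v+2,u-1:u+2].reshape(-1,3),0).round(1), P[v,u].round(1))
for nm,(u,v) in dict(hub=(288,330),handle=(263,313),sp=(279,212),mug=(203,226),tum=(169,177)).items():
    print('side',nm,Ps[v,u].round(1))
t=cv2.resize(im[160:280,140:400],None,fx=3,fy=3,interpolation=cv2.INTER_CUBIC)
s=cv2.resize(ims[110:360,140:370],None,fx=2.4,fy=2.4,interpolation=cv2.INTER_CUBIC)
cv2.imwrite("pics/c1.png",t);cv2.imwrite("pics/c2.png",s)
```

```text
hub [ 453.2 -355.4    9.6] [ 453.2 -355.4    9.6]
handle [ 425.2 -271.2   59.7] [ 425.2 -271.    59.7]
sp [ 595.2 -107.5  195.7] [ 594.9 -107.3  197.4]
strip [603.1 256.6 123.3] [603.1 257.  121.2]
mug [419.6  33.6   7.7] [419.7  33.6  10.8]
tum [430.7 285.9  77. ] [430.7 285.9  77.7]
lrail [614.7  96.1 144.9] [617.1  96.9 144.4]
rrail [ 605.5 -319.5  183.1] [ 605.  -319.9  182.9]
dish [ 412.5 -250.1    5.3] [ 412.5 -249.6    7.4]
side hub [ 457.8 -344.8    6.3]
side handle [ 417.7 -282.7   58.6]
side sp [ 593.1 -115.4  185.2]
side mug [435.4  67.3  30.9]
side tum [430.3 278.3  79.5]
```

View pics/c1.png

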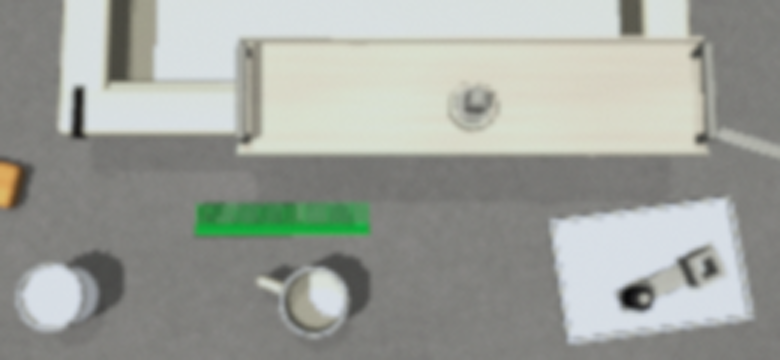

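View pics/c2.png

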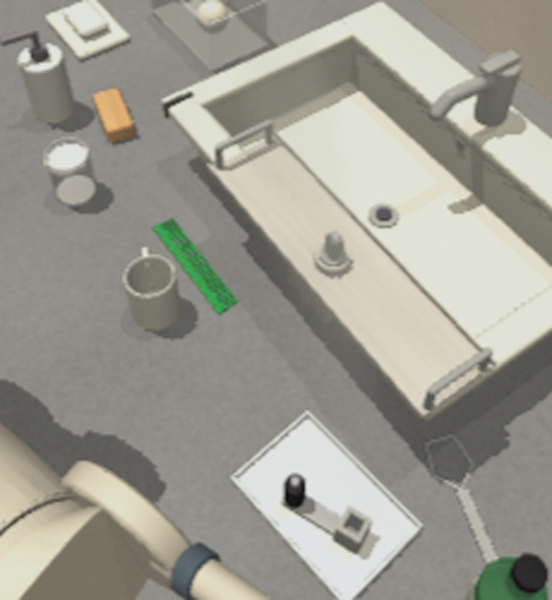

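Crops: strip at crop-1 (78,112), shelf ends at (238) and (708), crank hub (700,267) and handle (637,297), hub at the far right end. The left object is clear with white near the top. Next I will refine positions by clustering points from both views.

Run:
```python
from h import *
np.set_printoptions(precision=1,suppress=True)
for n in("top","side"):
    z=np.load(f"pics/{n}0.npz"); im=z['im'].astype(int);d=z['d'];P=world(n,d)
    ok=d>0
    def q(nm,x,y,zr,extra=None):
        m=ok&(P[...,0]>x[0])&(P[...,0]<x[1])&(P[...,1]>y[0])&(P[...,1]<y[1])&(P[...,2]>zr[0])&(P[...,2]<zr[1])
        if extra is not None:m&=extra
        p=P[m]
        if len(p)<3: print(n,nm,len(p));return
        print(n,nm,len(p),'med',np.median(p,0),'p5',np.percentile(p,4,0),'p95',np.percentile(p,96,0)); return p
    dark=im.max(-1)<70
    q('strip',(570,625),(235,280),(110,140),dark)
    q('lrail',(540,680),(70,130),(170,195))
    q('rrail',(540,680),(-350,-290),(170,195))
    q('spin top',(560,630),(-145,-75),(185,215))
    q('spin mid',(560,630),(-145,-75),(165,185))
    q('plate',(540,680),(-300,80),(130,150))
    q('handle',(380,480),(-310,-230),(48,70))
    q('handlelow',(380,480),(-310,-230),(20,48))
    q('hub',(420,500),(-375,-310),(35,60))
    q('hublow',(420,500),(-375,-310),(18,35))
    q('mugrim',(370,480),(0,100),(70,100))
    q('mug',(370,480),(-20,110),(25,100))
    q('tumtop',(380,480),(230,330),(62,110))
    q('tum',(380,480),(230,330),(20,110))
    q('soap',(400,540),(340,480),(20,300));q('brush',(430,540),(300,400),(12,60));q('pump',(420,540),(-500,-380),(20,300))
    m=(im[...,1]-im[...,2]>60)&(im[...,1]-im[...,0]>40); q('comb',(440,560),(0,200),(-8,30),m)
    p=q('rimfront',(540,620),(110,240),(115,130)); 
    # rail edge directions
    for nm,yy in(('l',(70,130)),('r',(-350,-290))):
        m=ok&(P[...,0]>540)&(P[...,0]<680)&(P[...,1]>yy[0])&(P[...,1]<yy[1])&(P[...,2]>172)&(P[...,2]<195)
        p=P[m][:,:2]
        if len(p)>5: c=p.mean(0);u=np.linalg.svd(p-c)[2][0];print('rail dir',nm,c,u)
```

```text
top strip 32 med [598.3 258.3 123.7] p5 [581.6 255.8 112.3] p95 [619.5 261.2 126. ]
top lrail 131 med [613.2  99.4 182. ] p5 [571.5  95.9 177.8] p95 [653.3 104.2 185.7]
top rrail 129 med [ 607.3 -315.9  182.4] p5 [ 566.3 -321.5  178. ] p95 [ 647.9 -312.3  185.8]
top spin top 42 med [ 599.8 -107.5  195.1] p5 [ 592.8 -115.7  188.6] p95 [ 606.  -100.3  199.6]
top spin mid 8 med [ 593.2 -105.7  174.9] p5 [ 592.1 -113.5  169.8] p95 [ 604.2 -100.   181.9]
top plate 5082 med [ 611.1 -109.3  142.3] p5 [ 559.8 -285.   139.1] p95 [661.1  64.  146.5]
top handle 59 med [ 422.4 -275.1   58.9] p5 [ 413.6 -287.6   50.2] p95 [ 433.7 -266.4   68.9]
top handlelow 17 med [ 424.8 -266.7   35. ] p5 [ 414.7 -271.1   22.9] p95 [ 433.5 -264.7   46.3]
top hub 88 med [ 452.8 -345.3   45.7] p5 [ 435.6 -361.1   37. ] p95 [ 467.7 -329.7   50.4]
top hublow 35 med [ 450.1 -337.5   26.7] p5 [ 435.5 -358.2   20.1] p95 [ 469.9 -328.3   34.6]
top mugrim 126 med [429.6  51.3  82.2] p5 [394.   11.3  70.5] p95 [455.3  83.5  86.6]
top mug 176 med [428.6  57.   79.8] p5 [396.4  11.3  32.1] p95 [455.2  89.3  86.5]
top tumto
[... 1748 characters left out ...]
[449.1  71.5  84.2]
side tumtop 277 med [428.  288.   78.4] p5 [401.  261.8  64.8] p95 [455.3 319.6  87.1]
side tum 417 med [425.7 277.2  76.3] p5 [400.  261.3  25.3] p95 [455.  318.   86.2]
side soap 622 med [477.  446.3  85.8] p5 [447.5 359.3  24.6] p95 [534.7 475.5 162.9]
side brush 72 med [530.3 360.2  29.1] p5 [519.5 345.2  14.9] p95 [538.8 393.9  33.4]
side pump 453 med [ 495.3 -488.8  127. ] p5 [ 478.  -499.1   38. ] p95 [ 521.8 -472.3  190.7]
side comb 270 med [499.7  75.2   3.8] p5 [488.3   6.2  -1.5] p95 [516.8 152.    8. ]
side rimfront 285 med [597.8 186.9 121.7] p5 [578.7 129.3 117. ] p95 [617.9 236.1 124.6]
rail dir l [606.1  98.8] [-1.  0.]
rail dir r [ 600.1 -318.2] [-1.  0.]
```

```bash
cat >> h.py <<'E'
def yaw(q):  # world yaw (deg) of tool x
    return np.degrees(2*np.arctan2(q[1],q[0]))
def now():
    o=observe(); return np.array(o['eef_pos']),yaw(o['eef_rot']),o
def plan(p1,a1,n,p0=None,a0=None):
    if p0 is None: p0,a0,_=now()
    p0,p1=np.array(p0,float),np.array(p1,float)
    da=(a1-a0+180)%360-180; d=(p1-p0)/n
    for i in range(n):
        a=np.radians(a0+da*i/n); c,s=np.cos(a),np.sin(a)
        print("xyz",np.round([(d[0]*c+d[1]*s)/100,(d[0]*s-d[1]*c)/100,-d[2]/100],3).tolist(),"roll",round(-da/n/180,3))
E
python3 -c "
from h import *
print(now()[:2]); plan([449,-346,110],113.6,3)"
```

```text
(array([ 226.26718685, -555.47328684,  255.23807272]), np.float64(22.16077470412079))
xyz [0.951, -0.367, 0.484] roll -0.169
xyz [1.006, 0.166, 0.484] roll -0.169
xyz [0.782, 0.653, 0.484] roll -0.169
```

Call:
step_arm(
  series=[
    {"xyz": [0.32,-0.12,0.16],"roll": -0.045,"jaw": -0.2},
    {"xyz": [0.63,-0.24,0.32],"roll": -0.09,"jaw": -0.2},
    {"xyz": [0.95,-0.37,0.48],"roll": -0.13,"jaw": -0.2},
    {"xyz": [0.95,-0.37,0.48],"roll": -0.17,"jaw": -0.2},
    {"xyz": [0.95,-0.37,0.48],"roll": -0.17,"jaw": -0.2},
  ],
)

```text
time: 0.6
eef_pos: [300.9, -484.6, 207.1]
eef_rot: [0.895, 0.446, -0.0, -0.001]
ft_force: [-0.3, 0.5, 0.6]
finger_gap: 51.2
grip_force: 0.0
```

Call:
step_arm(
  series=[
    {"xyz": [0.33,0.06,0.16],"roll": -0.045,"jaw": -0.2},
    {"xyz": [0.66,0.11,0.32],"roll": -0.09,"jaw": -0.2},
    {"xyz": [1.0,0.17,0.48],"roll": -0.13,"jaw": -0.2},
    {"xyz": [1.0,0.17,0.48],"roll": -0.17,"jaw": -0.2},
    {"xyz": [1.0,0.17,0.48],"roll": -0.17,"jaw": -0.2},
  ],
)

```text
time: 1.1
eef_pos: [374.5, -416.1, 159.9]
eef_rot: [0.747, 0.665, -0.0, -0.0]
ft_force: [-0.3, 0.1, -0.4]
finger_gap: 51.2
grip_force: 0.0
```

Call:
step_arm(
  series=[
    {"xyz": [0.26,0.22,0.16],"roll": -0.045,"jaw": -0.2},
    {"xyz": [0.52,0.44,0.32],"roll": -0.09,"jaw": -0.2},
    {"xyz": [0.78,0.65,0.48],"roll": -0.13,"jaw": -0.2},
    {"xyz": [0.78,0.65,0.48],"roll": -0.17,"jaw": -0.2},
    {"xyz": [0.78,0.65,0.48],"roll": -0.17,"jaw": -0.2},
  ],
)

```text
time: 1.6
eef_pos: [448.0, -346.7, 112.3]
eef_rot: [0.547, 0.837, -0.0, -0.0]
ft_force: [0.1, -0.2, 0.3]
finger_gap: 50.9
grip_force: 0.0
```

```bash
python3 -c "
from h import *
p,a,o=now();print(p,a,o['finger_gap'],o['joint_positions'],o['ft_force'])
a_,b,_=snap('top','top1'); c_,d,_=snap('side','side1')
A=cv2.resize(a_[190:310,290:450],(480,360));B=cv2.resize(c_[260:384,190:350],(480,372))
cv2.imwrite('pics/c3.png',np.hstack([A[:,:400],B[:360,:400]]))
for n in('top','side'): print(n,proj(n,p-[0,0,25]))
plan([449,-346,36],113.6,1)"
```

```text
[ 447.96079967 -346.69803206  112.29325094] 113.7418723701582 50.89763536272604 [-7.18452607e-01  2.09919487e-02  1.55844963e+00 -4.62477483e-04
  1.56222239e+00 -1.13282247e+00] [ 0.14434072 -0.19035495  0.32752729]
top [379.45072295 249.6701203 ]
side [287.96256496 322.18692684]
xyz [0.009, 0.018, 0.772] roll -0.0
```

View pics/c3.png

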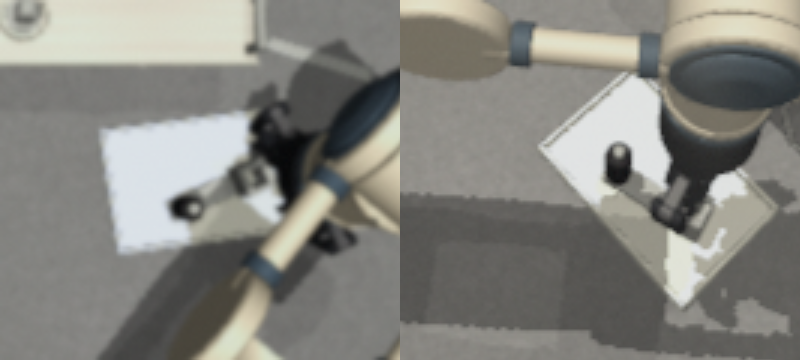

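The gripper sits above the hub (left half near (250,175), right half near (685,215)) with its fingers straddling it. I'll descend and grip.

Call:
step_arm(
  series=[
    {"xyz": [0.01,0.02,0.3],"roll": 0,"jaw": -0.2},
    {"xyz": [0.01,0.02,0.55],"roll": 0,"jaw": -0.2},
    {"xyz": [0.01,0.02,0.7],"roll": 0,"jaw": -0.2},
    {"xyz": [0.01,0.02,0.76],"roll": 0,"jaw": -0.2},
    {"xyz": [0.01,0.02,0.76],"roll": 0,"jaw": -0.2},
  ],
)

```text
time: 2.2
eef_pos: [449.0, -345.0, 36.1]
eef_rot: [0.546, 0.838, 0.0, -0.0]
ft_force: [-0.3, 0.6, -0.4]
finger_gap: 51.2
grip_force: 0.0
```

Call:
step_arm(
  series=[
    {"xyz": [0,0,0],"roll": 0,"jaw": 0.3},
    {"xyz": [0,0,0],"roll": 0,"jaw": 0.5},
    {"xyz": [0,0,0],"roll": 0,"jaw": 0.6},
    {"xyz": [0,0,0],"roll": 0,"jaw": 0.6},
    {"xyz": [0,0,0],"roll": 0,"jaw": 0.6},
  ],
  squeeze=60,
)

```text
time: 2.7
eef_pos: [450.1, -345.4, 38.2]
eef_rot: [0.545, 0.838, -0.0, 0.002]
ft_force: [-0.1, -0.8, 7.2]
finger_gap: 29.2
grip_force: 59.9
```

Run:
```python
from h import *
# spindle yaw: normals from depth on flats (side + top), all frames
from scipy.optimize import minimize
for n in('top','side'):
  Q=[]
  for k in '01':
    z=np.load(f"pics/{n}{k}.npz"); P=world(n,z['d'])
    m=(abs(P[...,0]-597)<16)&(abs(P[...,1]+109)<16)&(P[...,2]>166)&(P[...,2]<189); Q.append(P[m][:,:2])
  Q=np.vstack(Q); print(n,len(Q))
  res=[]
  for th in range(-45,45,5):
    t=np.radians(th);R=np.array([[np.cos(t),np.sin(t)],[-np.sin(t),np.cos(t)]])
    best=min((minimize(lambda c:np.mean(np.minimum(abs(np.max(abs((Q-c)@R.T),1)-8),4)),[597+a,-109+b],method='Nelder-Mead') for a in(-3,3) for b in(-2,2)),key=lambda r:r.fun)
    res.append((th,round(best.fun,2),best.x.round(1).tolist()))
  print(res)
A=[cv2.resize(np.load('pics/%s0.npz'%n)['im'][v-14:v+14,u-14:u+14],(390,390),interpolation=cv2.INTER_CUBIC) for n,u,v in(('top',298,194),('side',279,214))]
cv2.imwrite('pics/c4.png',np.hstack(A))
plan([597.5,-108.3,255],75,4,p0=[450,-345.4,138],a0=113.7)
```

```text
top 21
[(-45, np.float64(1.46), [600.7, -108.5]), (-40, np.float64(1.39), [601.0, -108.6]), (-35, np.float64(1.26), [601.2, -108.3]), (-30, np.float64(1.13), [601.0, -107.9]), (-25, np.float64(0.96), [600.8, -107.9]), (-20, np.float64(0.77), [600.6, -108.6]), (-15, np.float64(0.51), [600.7, -108.2]), (-10, np.float64(0.32), [600.7, -108.5]), (-5, np.float64(0.27), [600.8, -108.6]), (0, np.float64(0.49), [600.6, -108.6]), (5, np.float64(0.57), [600.8, -108.9]), (10, np.float64(0.81), [601.1, -108.8]), (15, np.float64(1.09), [601.2, -108.1]), (20, np.float64(1.23), [601.1, -109.5]), (25, np.float64(1.36), [601.5, -109.5]), (30, np.float64(1.44), [600.9, -109.4]), (35, np.float64(1.48), [601.0, -108.9]), (40, np.float64(1.5), [600.8, -108.6])]
side 77
[(-45, np.float64(1.34), [596.1, -108.7]), (-40, np.float64(1.28), [596.3, -108.6]), (-35, np.float64(1.21), [596.5, -108.6]), (-30, np.float64(1.1), [596.6, -108.5]), (-25, np.float64(0.98), [596.9, -108.4]), (-20, np.float64(0.82), [596.9, -108.1]), (-15, np.float64(0.69), [597.1, -107.8]), (-10, np.float64(0.56), [597.1, -107.6]), (-5, np.float64(0.52), [597.0, -107.6]), (0, np.float64(0.62), [596.9, -107.5]), (5, np.float64(0.74), [597.0, -107.9]), (10, np.float64(0.81), [597.1, -108.2]), (15, np.float64(0.91), [596.9, -108.3]), (20, np.float64(1.02), [596.9, -108.2]), (25, np.float64(1.14), [596.4, -108.0]), (30, np.float64(1.25), [596.2, -108.2]), (35, np.float64(1.32), [596.3, -108.6]), (40, np.float64(1.35), [596.3, -108.7])]
xyz [0.395, 0.576, -0.292] roll 0.054
xyz [0.486, 0.501, -0.292] roll 0.054
xyz [0.563, 0.413, -0.292] roll 0.054
xyz [0.624, 0.312, -0.292] roll 0.054
```

Call:
step_arm(
  series=[
    {"xyz": [0,0,-0.2],"roll": 0,"jaw": 0.6},
    {"xyz": [0,0,-0.45],"roll": 0,"jaw": 0.6},
    {"xyz": [0,0,-0.75],"roll": 0,"jaw": 0.6},
    {"xyz": [0,0,-1.0],"roll": 0,"jaw": 0.6},
    {"xyz": [0,0,-1.0],"roll": 0,"jaw": 0.6},
  ],
  squeeze=80,
)

```text
time: 3.2
eef_pos: [450.8, -345.6, 140.5]
eef_rot: [0.545, 0.839, -0.0, 0.003]
ft_force: [0.8, -0.5, -1.6]
finger_gap: 28.7
grip_force: 79.1
```

View pics/c4.png

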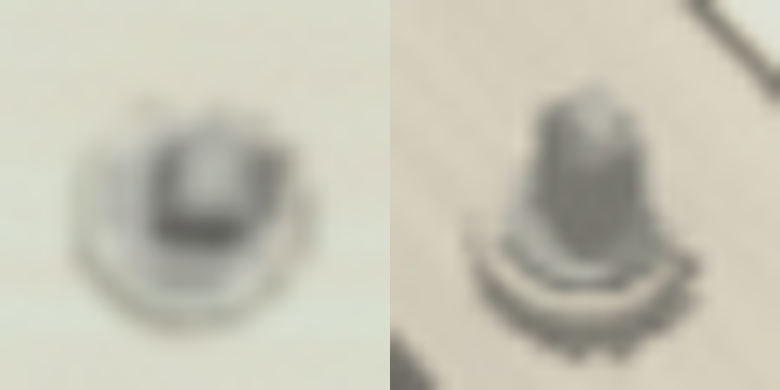

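The left crop shows the spindle square's lower edge nearly level, dark at (200,235). With the depth fit, the spindle yaw is about -7°, so I'll fit the crank at yaw 83°.

```bash
python3 -c "
from h import *
print(now()[:2]);plan([598,-108.3,258],83,4)"
```

```text
(array([ 450.84209514, -345.58420976,  140.45293088]), np.float64(113.96674814080737))
xyz [0.393, 0.577, -0.294] roll 0.043
xyz [0.467, 0.519, -0.294] roll 0.043
xyz [0.532, 0.451, -0.294] roll 0.043
xyz [0.588, 0.376, -0.294] roll 0.043
```

Call:
step_arm(
  series=[
    {"xyz": [0.13,0.19,-0.15],"roll": 0.014,"jaw": 0.6},
    {"xyz": [0.26,0.38,-0.3],"roll": 0.028,"jaw": 0.6},
    {"xyz": [0.39,0.58,-0.4],"roll": 0.043,"jaw": 0.6},
    {"xyz": [0.39,0.58,-0.4],"roll": 0.043,"jaw": 0.6},
  ],
)

```text
time: 3.6
eef_pos: [488.0, -283.1, 175.9]
eef_rot: [0.599, 0.8, 0.001, 0.0]
ft_force: [0.9, -0.1, -2.6]
finger_gap: 28.9
grip_force: 79.5
```

Call:
step_arm(
  series=[
    {"xyz": [0.16,0.17,-0.12],"roll": 0.014,"jaw": 0.6},
    {"xyz": [0.32,0.34,-0.25],"roll": 0.028,"jaw": 0.6},
    {"xyz": [0.47,0.52,-0.38],"roll": 0.043,"jaw": 0.6},
    {"xyz": [0.47,0.52,-0.38],"roll": 0.043,"jaw": 0.6},
  ],
)

```text
time: 4.0
eef_pos: [524.6, -224.1, 214.1]
eef_rot: [0.652, 0.758, 0.001, 0.0]
ft_force: [-0.5, -0.3, -2.1]
finger_gap: 29.1
grip_force: 79.8
```

Call:
step_arm(
  series=[
    {"xyz": [0.18,0.15,-0.1],"roll": 0.014,"jaw": 0.6},
    {"xyz": [0.36,0.3,-0.2],"roll": 0.028,"jaw": 0.6},
    {"xyz": [0.53,0.45,-0.3],"roll": 0.043,"jaw": 0.6},
    {"xyz": [0.53,0.45,-0.3],"roll": 0.043,"jaw": 0.6},
  ],
)

```text
time: 4.4
eef_pos: [560.9, -165.4, 243.5]
eef_rot: [0.702, 0.712, 0.0, -0.0]
ft_force: [-0.2, -0.5, -2.1]
finger_gap: 28.8
grip_force: 79.9
```

Call:
step_arm(
  series=[
    {"xyz": [0.2,0.12,-0.03],"roll": 0.014,"jaw": 0.6},
    {"xyz": [0.4,0.25,-0.06],"roll": 0.028,"jaw": 0.6},
    {"xyz": [0.59,0.38,-0.1],"roll": 0.043,"jaw": 0.6},
    {"xyz": [0.59,0.38,-0.1],"roll": 0.043,"jaw": 0.6},
    {"xyz": [0.59,0.38,-0.1],"roll": 0.043,"jaw": 0.6},
  ],
)

```text
time: 4.9
eef_pos: [596.8, -108.0, 252.2]
eef_rot: [0.748, 0.663, -0.001, -0.001]
ft_force: [0.4, -0.2, -2.5]
finger_gap: 29.1
grip_force: 79.8
```

Run:
```python
from h import *
p,a,o=now();print(p,a,o['ft_force'])
ims=[]
for n,u,v in(('top',298,190),('side',279,200)):
    im,d,P=snap(n,n+'2')
    ims.append(cv2.resize(im[v-45:v+45,u-48:u+48],(400,375),interpolation=cv2.INTER_CUBIC))
    for nm,x,y,z in(('handle',(640,720),(-120,-60),(255,290)),('handle2',(560,640),(-60,0),(240,300))):
        m=(P[...,0]>x[0])&(P[...,0]<x[1])&(P[...,1]>y[0])&(P[...,1]<y[1])&(P[...,2]>z[0])&(P[...,2]<z[1]);q=P[m]
        if len(q):print(n,nm,len(q),np.median(q,0).round(1),q.min(0).round(1),q.max(0).round(1))
    print(proj(n,p-[0,0,34]))
cv2.imwrite('pics/c5.png',np.hstack(ims))
plan([598,-108.3,238],83,1)
```

```text
[ 596.75019886 -108.03653969  252.19525097] 83.08067275148028 [ 0.4397712  -0.15191789 -2.47742001]
top handle2 97 [604.6 -34.  273. ] [595.5 -44.8 241.7] [619.1 -22.2 283.7]
[299.11786979 192.06729113]
side handle 4 [ 643.4 -104.1  285.2] [ 641.4 -104.7  283.1] [ 645.4 -103.5  287.3]
side handle2 59 [595.7 -35.6 271.5] [591.9 -42.7 240.8] [607.8 -22.  283.2]
[279.10727219 202.4781481 ]
xyz [0.004, 0.014, 0.149] roll -0.0
```

View pics/c5.png

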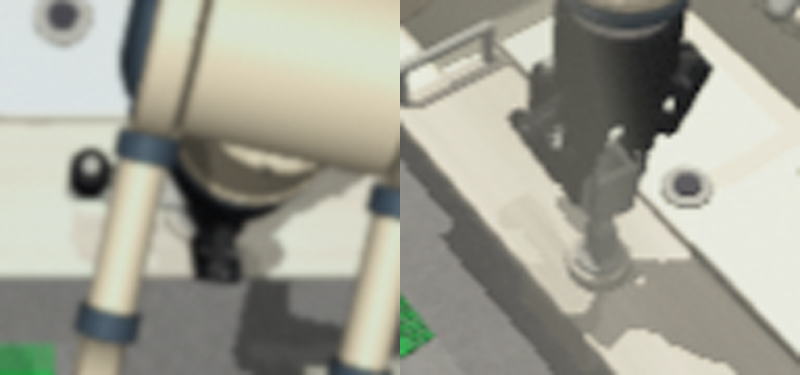

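The crank is level and held over the spindle (right half: hub at (610,180), collar at (600,260)). I'll lower it.

Call:
step_arm(
  series=[
    {"xyz": [0.0,0.015,0.1],"roll": 0,"jaw": 0.6},
    {"xyz": [0.0,0.015,0.2],"roll": 0,"jaw": 0.6},
    {"xyz": [0.0,0.015,0.26],"roll": 0,"jaw": 0.6},
    {"xyz": [0.0,0.015,0.26],"roll": 0,"jaw": 0.6},
  ],
)

```text
time: 5.4
eef_pos: [598.1, -107.4, 226.0]
eef_rot: [0.749, 0.663, -0.001, -0.001]
ft_force: [-0.8, -1.2, -3.0]
finger_gap: 28.9
grip_force: 79.8
```

Call:
step_arm(
  series=[
    {"xyz": [0.0,0.0,0.03],"roll": 0,"jaw": 0.6},
    {"xyz": [0.0,0.0,0.06],"roll": 0,"jaw": 0.6},
    {"xyz": [0.0,0.0,0.06],"roll": 0,"jaw": 0.6},
  ],
)

```text
time: 5.7
eef_pos: [598.7, -107.4, 222.0]
eef_rot: [0.749, 0.663, -0.0, 0.0]
ft_force: [0.7, -0.2, -1.8]
finger_gap: 29.0
grip_force: 79.8
```

Call:
step_arm(
  series=[
    {"xyz": [0.0,0.0,0.05],"roll": 0,"jaw": 0.6},
    {"xyz": [0.0,0.0,0.1],"roll": 0,"jaw": 0.6},
    {"xyz": [0.0,0.0,0.1],"roll": 0,"jaw": 0.6},
  ],
)

```text
time: 6.0
eef_pos: [598.6, -107.4, 211.1]
eef_rot: [0.749, 0.663, -0.0, -0.0]
ft_force: [-0.4, -0.7, -2.9]
finger_gap: 28.7
grip_force: 79.9
```

Call:
step_arm(
  series=[
    {"xyz": [0.0,0.0,0.06],"roll": 0,"jaw": 0.6},
    {"xyz": [0.0,0.0,0.12],"roll": 0,"jaw": 0.6},
    {"xyz": [0.0,0.0,0.16],"roll": 0,"jaw": 0.6},
    {"xyz": [0.0,0.0,0.16],"roll": 0,"jaw": 0.6},
  ],
)

```text
time: 6.4
eef_pos: [598.6, -107.4, 195.0]
eef_rot: [0.749, 0.663, -0.0, -0.0]
ft_force: [0.1, -0.8, -3.5]
finger_gap: 29.3
grip_force: 80.0
```

Call:
step_arm(
  series=[
    {"xyz": [0,0,0],"roll": 0,"jaw": 0.2},
    {"xyz": [0,0,0],"roll": 0,"jaw": 0},
    {"xyz": [0,0,-0.2],"roll": 0,"jaw": -0.1},
    {"xyz": [0,0,-0.4],"roll": 0,"jaw": -0.1},
    {"xyz": [0,0,-0.7],"roll": 0,"jaw": -0.1},
  ],
  squeeze=40,
)

```text
time: 6.9
eef_pos: [598.5, -107.1, 266.2]
eef_rot: [0.749, 0.663, -0.0, -0.001]
ft_force: [0.6, -0.1, 0.3]
finger_gap: 46.9
grip_force: 0.0
```

Call:
step_arm(
  series=[
    {"xyz": [0.4,-0.01,-0.15],"roll": 0,"jaw": -0.1},
    {"xyz": [0.75,-0.01,-0.15],"roll": 0,"jaw": -0.1},
    {"xyz": [0.75,-0.01,-0.15],"roll": 0,"jaw": -0.1},
  ],
)

```text
time: 7.2
eef_pos: [607.6, -28.9, 283.3]
eef_rot: [0.747, 0.664, 0.002, 0.001]
ft_force: [0.6, -0.0, -0.1]
finger_gap: 46.8
grip_force: 0.0
```

```bash
cat >> h.py <<'E'
def box(P,x,y,z):
    return (P[...,0]>x[0])&(P[...,0]<x[1])&(P[...,1]>y[0])&(P[...,1]<y[1])&(P[...,2]>z[0])&(P[...,2]<z[1])
def report(nm,P,x,y,z):
    q=P[box(P,x,y,z)]
    if len(q)>3: print(nm,len(q),'med',np.median(q,0).round(1),'lo',np.percentile(q,4,0).round(1),'hi',np.percentile(q,96,0).round(1))
    else: print(nm,len(q))
E
python3 - <<'E'
from h import *
p,a,o=now();print(p,a,o['ft_force'])
ims=[]
for n,u,v in(('top',298,190),('side',279,200)):
    im,d,P=snap(n,n+'3')
    ims.append(cv2.resize(im[v-45:v+45,u-48:u+48],(400,375),interpolation=cv2.INTER_CUBIC))
    report(n+' handle',P,(580,640),(-60,-10),(205,225))
    report(n+' hub',P,(570,630),(-140,-75),(190,212))
cv2.imwrite('pics/c6.png',np.hstack(ims))
E
```

```text
[607.60683102 -28.91795839 283.30491709] 83.27282709204488 [ 0.57336143 -0.00417241 -0.05416106]
top handle 0
top hub 45 med [600.  -96.6 200.4] lo [ 587.8 -102.6  191.8] hi [615.6 -91.7 203.7]
side handle 56 med [602.5 -35.9 213.6] lo [593.6 -43.6 206.9] hi [612.1 -25.  223.1]
side hub 129 med [ 596.9 -108.5  200. ] lo [ 581.3 -122.6  191.2] hi [611.1 -94.2 204.3]
```

View pics/c6.png

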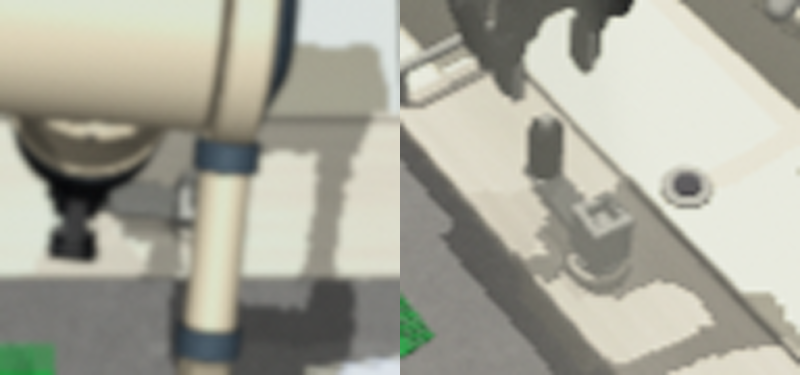

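The crank is seated on the collar (right half: hub (600,225), handle (545,150)). Next I'll grip the handle.

Call:
step_arm(
  series=[
    {"xyz": [-0.044,-0.005,0.2],"roll": 0,"jaw": -0.1},
    {"xyz": [-0.044,-0.005,0.5],"roll": 0,"jaw": -0.1},
    {"xyz": [-0.044,-0.005,0.75],"roll": 0,"jaw": -0.1},
    {"xyz": [-0.044,-0.005,0.81],"roll": 0,"jaw": -0.1},
    {"xyz": [-0.044,-0.005,0.81],"roll": 0,"jaw": -0.1},
  ],
)

```text
time: 7.8
eef_pos: [605.3, -38.0, 199.2]
eef_rot: [0.749, 0.662, -0.001, -0.001]
ft_force: [0.1, 0.4, 0.1]
finger_gap: 47.1
grip_force: 0.0
```

Call:
step_arm(
  series=[
    {"xyz": [0,0,0],"roll": 0,"jaw": 0.3},
    {"xyz": [0,0,0],"roll": 0,"jaw": 0.7},
    {"xyz": [0,0,0],"roll": 0,"jaw": 0.7},
    {"xyz": [0,0,0],"roll": 0,"jaw": 0.7},
  ],
  squeeze=40,
)

```text
time: 8.2
eef_pos: [606.5, -37.4, 202.1]
eef_rot: [0.749, 0.663, 0.001, 0.001]
ft_force: [0.1, -0.2, 4.1]
finger_gap: 24.2
grip_force: 39.4
```

```bash
cat >> h.py <<'E'
def arc(phi0,phis,a,r=75,cdrift=(0,0)):
    # handle offsets from phi0 (deg) to phis, in tool axes of yaw a
    A=np.radians(a);out=[]
    for f in phis:
        d=r*np.array([np.cos(np.radians(f))-np.cos(np.radians(phi0)),np.sin(np.radians(f))-np.sin(np.radians(phi0))])
        out.append([round((d[0]*np.cos(A)+d[1]*np.sin(A))/100,3),round((d[0]*np.sin(A)-d[1]*np.cos(A))/100,3)])
    return out
E
python3 - <<'E'
from h import *
p,a,o=now();print(p,a,o['ft_force'],o['finger_gap'])
c=[598.6,-107.4]; ph=np.degrees(np.arctan2(p[1]-c[1],p[0]-c[0])); print(ph,np.hypot(p[0]-c[0],p[1]-c[1]))
for k in range(6): print(round(ph+75*k),arc(ph+75*k,[ph+75*k+15*i for i in range(1,6)],a))
E
```

```text
[606.4964538  -37.40953776 202.14815156] 82.99185381593908 [ 0.10771953 -0.22731362  4.13938562] 24.202282614011033
83.56300344959821 70.43449998123529
84 [[np.float64(-0.027), np.float64(-0.194)], [np.float64(-0.104), np.float64(-0.374)], [np.float64(-0.225), np.float64(-0.528)], [np.float64(-0.381), np.float64(-0.646)], [np.float64(-0.563), np.float64(-0.719)]]
159 [[np.float64(-0.194), np.float64(-0.024)], [np.float64(-0.388), np.float64(0.004)], [np.float64(-0.568), np.float64(0.081)], [np.float64(-0.722), np.float64(0.201)], [np.float64(-0.84), np.float64(0.358)]]
234 [[np.float64(-0.073), np.float64(0.182)], [np.float64(-0.097), np.float64(0.376)], [np.float64(-0.069), np.float64(0.57)], [np.float64(0.007), np.float64(0.75)], [np.float64(0.128), np.float64(0.904)]]
309 [[np.float64(0.157), np.float64(0.118)], [np.float64(0.338), np.float64(0.191)], [np.float64(0.532), np.float64(0.214)], [np.float64(0.726), np.float64(0.187)], [np.float64(0.906), np.float64(0.11)]]
384 [[np.float64(0.154), np.float64(-0.121)], [np.float64(0.272), np.float64(-0.277)], [np.float64(0.345), np.float64(-0.459)], [np.float64(0.369), np.float64(-0.653)], [np.float64(0.341), np.float64(-0.847)]]
459 [[np.float64(-0.077), np.float64(-0.18)], [np.float64(-0.197), np.float64(-0.334)], [np.float64(-0.354), np.float64(-0.452)], [np.float64(-0.536), np.float64(-0.525)], [np.float64(-0.73), np.float64(-0.549)]]
```

Call:
step_arm(
  series=[
    {"xyz": [-0.027,-0.194,0],"roll": 0,"jaw": 0.7},
    {"xyz": [-0.104,-0.374,0],"roll": 0,"jaw": 0.7},
    {"xyz": [-0.225,-0.528,0],"roll": 0,"jaw": 0.7},
    {"xyz": [-0.381,-0.646,0],"roll": 0,"jaw": 0.7},
    {"xyz": [-0.563,-0.719,0],"roll": 0,"jaw": 0.7},
  ],
)

```text
time: 8.7
eef_pos: [527.9, -83.8, 202.2]
eef_rot: [0.748, 0.663, 0.002, 0.001]
ft_force: [3.8, 0.2, 3.3]
finger_gap: 24.3
grip_force: 39.9
```

Call:
step_arm(
  series=[
    {"xyz": [-0.194,-0.024,0],"roll": 0,"jaw": 0.7},
    {"xyz": [-0.388,0.004,0],"roll": 0,"jaw": 0.7},
    {"xyz": [-0.388,0.004,0],"roll": 0,"jaw": 0.7},
  ],
)

```text
time: 9.0
eef_pos: [523.2, -124.6, 202.3]
eef_rot: [0.75, 0.662, 0.0, 0.001]
ft_force: [-4.9, -1.5, 7.9]
finger_gap: 23.9
grip_force: 40.3
```

Run:
```python
from h import *
p,a,o=now();print(p,a,o['ft_force'],o['finger_gap'])
for n in('top','side'):
    im,d,P=snap(n,n+'4')
    report(n+' hub',P,(570,630),(-140,-75),(190,212))
    report(n+' handle',P,(510,570),(-160,-90),(205,225))
    report(n+' rr',P,(540,680),(-350,-290),(172,190))
```

```text
[ 523.17840465 -124.58887928  202.32680588] 82.8875894356531 [-4.87865094 -1.467709    7.94041162] 23.921921497219625
top hub 0
top handle 0
top rr 128 med [ 605.3 -316.1  182.3] lo [ 565.2 -321.2  176.8] hi [ 648.1 -312.2  185.7]
side hub 43 med [ 599.3 -120.8  200.8] lo [ 582.4 -125.   192.3] hi [ 612.6 -109.7  204. ]
side handle 68 med [ 532.4 -128.   213.8] lo [ 515.4 -136.   205.8] hi [ 545.1 -118.   223.8]
side rr 129 med [ 598.6 -318.5  181.8] lo [ 560.3 -322.   175.8] hi [ 642.  -313.1  184.6]
```

Call:
step_arm(
  series=[
    {"xyz": [-0.18,0.077,0],"roll": 0,"jaw": 0.7},
    {"xyz": [-0.334,0.197,0],"roll": 0,"jaw": 0.7},
    {"xyz": [-0.452,0.354,0],"roll": 0,"jaw": 0.7},
    {"xyz": [-0.525,0.536,0],"roll": 0,"jaw": 0.7},
    {"xyz": [-0.549,0.73,0],"roll": 0,"jaw": 0.7},
  ],
)

```text
time: 9.6
eef_pos: [589.5, -187.7, 202.4]
eef_rot: [0.749, 0.662, 0.0, 0.001]
ft_force: [-2.3, 1.2, 5.7]
finger_gap: 24.4
grip_force: 40.3
```

Call:
step_arm(
  series=[
    {"xyz": [0.028,0.194,0],"roll": 0,"jaw": 0.7},
    {"xyz": [0.104,0.374,0],"roll": 0,"jaw": 0.7},
    {"xyz": [0.225,0.528,0],"roll": 0,"jaw": 0.7},
    {"xyz": [0.382,0.646,0],"roll": 0,"jaw": 0.7},
    {"xyz": [0.563,0.719,0],"roll": 0,"jaw": 0.7},
  ],
)

```text
time: 10.1
eef_pos: [667.8, -139.1, 202.3]
eef_rot: [0.749, 0.662, 0.0, 0.001]
ft_force: [-7.5, 0.6, 5.8]
finger_gap: 23.9
grip_force: 40.7
```

Call:
step_arm(
  series=[
    {"xyz": [0.194,0.023,0],"roll": 0,"jaw": 0.7},
    {"xyz": [0.388,-0.004,0],"roll": 0,"jaw": 0.7},
    {"xyz": [0.568,-0.081,0],"roll": 0,"jaw": 0.7},
    {"xyz": [0.722,-0.202,0],"roll": 0,"jaw": 0.7},
    {"xyz": [0.84,-0.358,0],"roll": 0,"jaw": 0.7},
  ],
)

```text
time: 10.6
eef_pos: [642.0, -51.7, 201.9]
eef_rot: [0.749, 0.662, -0.0, 0.002]
ft_force: [-3.0, -6.1, 3.9]
finger_gap: 24.0
grip_force: 40.4
```

Call:
step_arm(
  series=[
    {"xyz": [0.073,-0.182,0],"roll": 0,"jaw": 0.7},
    {"xyz": [0.097,-0.376,0],"roll": 0,"jaw": 0.7},
    {"xyz": [0.08,-0.52,0],"roll": 0,"jaw": 0.7},
    {"xyz": [0.08,-0.52,0],"roll": 0,"jaw": 0.7},
  ],
)

```text
time: 11.0
eef_pos: [590.9, -37.0, 202.1]
eef_rot: [0.749, 0.663, 0.001, 0.001]
ft_force: [-0.2, -0.6, 3.6]
finger_gap: 23.6
grip_force: 40.3
```

Run:
```python
from h import *
p,a,o=now();print(p,a,o['ft_force'],o['finger_gap'])
c=[598.6,-107.4]; ph=np.degrees(np.arctan2(p[1]+4.6-c[1],p[0]-c[0])); print(ph)
for n in('top','side'):
    im,d,P=snap(n,n+'5')
    report(n+' handle',P,(570,630),(-60,-10),(205,225))
    report(n+' rr',P,(540,680),(-350,-290),(172,190))
```

```text
[590.93104312 -36.95365231 202.05128256] 83.01060790874544 [-0.18067631 -0.57914213  3.55628333] 23.63250238132957
95.83477920683649
top handle 0
top rr 131 med [ 605.2 -315.1  182. ] lo [ 566.3 -320.4  177. ] hi [ 648.3 -311.1  185.5]
side handle 74 med [599.9 -41.1 213.8] lo [571.5 -49.8 206.8] hi [613.3 -29.3 224.3]
side rr 135 med [ 600.4 -317.5  181.6] lo [ 560.4 -321.2  177.2] hi [ 642.4 -312.1  185.3]
```

Call:
step_arm(
  series=[
    {"xyz": [0,0,0],"roll": 0,"jaw": 0.3},
    {"xyz": [0,0,0],"roll": 0,"jaw": 0},
    {"xyz": [0,0,-0.2],"roll": 0,"jaw": -0.1},
    {"xyz": [0,0,-0.5],"roll": 0,"jaw": -0.1},
    {"xyz": [0,0,-0.8],"roll": 0,"jaw": -0.1},
  ],
)

```text
time: 11.6
eef_pos: [591.4, -37.0, 279.5]
eef_rot: [0.749, 0.663, -0.001, -0.001]
ft_force: [1.4, 0.1, 0.5]
finger_gap: 47.1
grip_force: 0.0
```

Run:
```python
from h import *
p,a,o=now();print(p,a)
plan([608.5,100.5,270],179.1,3)
for n in('top','side'):
    im,d,P=snap(n,n+'6')
    report(n+' handle',P,(570,630),(-60,-10),(205,225))
    report(n+' rr',P,(540,680),(-350,-290),(172,190))
    report(n+' lr',P,(540,680),(70,130),(172,190))
```

```text
[591.39136566 -36.9730921  279.47430612] 83.00452555209625
xyz [0.462, 0.001, 0.032] roll -0.178
xyz [0.391, 0.246, 0.032] roll -0.178
xyz [0.201, 0.416, 0.032] roll -0.178
top handle 0
top rr 131 med [ 605.7 -314.7  182.1] lo [ 566.1 -320.4  176.2] hi [ 648.  -311.4  185.4]
top lr 116 med [617.9 101.  182.5] lo [573.3  96.1 177.8] hi [654.2 104.  185.2]
side handle 58 med [588.5 -35.3 213.7] lo [580.3 -43.  207.4] hi [599.9 -24.3 223.8]
side rr 133 med [ 599.1 -317.1  181.6] lo [ 560.7 -320.9  176.4] hi [ 641.5 -312.   184.5]
side lr 55 med [589.3  99.3 181.3] lo [566.2  96.1 174. ] hi [639.1 105.7 184.5]
```

Call:
step_arm(
  series=[
    {"xyz": [0.15,0,0.03],"roll": -0.04,"jaw": -0.1},
    {"xyz": [0.3,0,0.03],"roll": -0.08,"jaw": -0.1},
    {"xyz": [0.46,0,0.03],"roll": -0.12,"jaw": -0.1},
    {"xyz": [0.46,0,0.03],"roll": -0.16,"jaw": -0.1},
    {"xyz": [0.46,0,0.03],"roll": -0.178,"jaw": -0.1},
  ],
)

```text
time: 12.2
eef_pos: [597.2, 9.3, 275.4]
eef_rot: [0.535, 0.845, -0.001, -0.001]
ft_force: [-0.7, 0.5, -0.2]
finger_gap: 46.9
grip_force: 0.0
```

Call:
step_arm(
  series=[
    {"xyz": [0.13,0.08,0.03],"roll": -0.04,"jaw": -0.1},
    {"xyz": [0.26,0.16,0.03],"roll": -0.08,"jaw": -0.1},
    {"xyz": [0.39,0.25,0.03],"roll": -0.12,"jaw": -0.1},
    {"xyz": [0.39,0.25,0.03],"roll": -0.16,"jaw": -0.1},
    {"xyz": [0.39,0.25,0.03],"roll": -0.178,"jaw": -0.1},
  ],
)

```text
time: 12.7
eef_pos: [603.3, 55.2, 272.4]
eef_rot: [0.281, 0.96, -0.0, -0.001]
ft_force: [0.3, 0.1, -0.4]
finger_gap: 47.1
grip_force: 0.0
```

Call:
step_arm(
  series=[
    {"xyz": [0.1,0.2,0.03],"roll": -0.04,"jaw": -0.1},
    {"xyz": [0.2,0.42,0.03],"roll": -0.08,"jaw": -0.1},
    {"xyz": [0.2,0.42,0.03],"roll": -0.12,"jaw": -0.1},
    {"xyz": [0.2,0.42,0.03],"roll": -0.16,"jaw": -0.1},
    {"xyz": [0.2,0.42,0.03],"roll": -0.178,"jaw": -0.1},
  ],
)

```text
time: 13.2
eef_pos: [609.3, 101.1, 269.4]
eef_rot: [0.005, 1.0, -0.0, -0.001]
ft_force: [-0.2, -0.4, -0.1]
finger_gap: 47.0
grip_force: 0.0
```

Run:
```python
from h import *
p,a,o=now();print(p,a)
plan([608.5,101,184],179.1,1)
```

```text
[609.28748877 101.07539677 269.3714184 ] 179.40090266830282
xyz [0.008, -0.001, 0.854] roll 0.002
```

Call:
step_arm(
  series=[
    {"xyz": [0,0,0.3],"roll": 0,"jaw": -0.1},
    {"xyz": [0,0,0.6],"roll": 0,"jaw": -0.1},
    {"xyz": [0,0,0.8],"roll": 0,"jaw": -0.1},
    {"xyz": [0,0,0.84],"roll": 0,"jaw": -0.1},
    {"xyz": [0,0,0.84],"roll": 0,"jaw": -0.1},
  ],
)

```text
time: 13.7
eef_pos: [608.8, 100.6, 185.6]
eef_rot: [0.008, 1.0, -0.0, -0.002]
ft_force: [0.9, 0.1, 1.0]
finger_gap: 46.9
grip_force: 0.0
```

Call:
step_arm(
  series=[
    {"xyz": [0,0,0],"roll": 0,"jaw": 0.4},
    {"xyz": [0,0,0],"roll": 0,"jaw": 0.9},
    {"xyz": [0,0,0],"roll": 0,"jaw": 1},
    {"xyz": [0,0,0],"roll": 0,"jaw": 1},
    {"xyz": [0,0,0],"roll": 0,"jaw": 1},
  ],
  squeeze=40,
)

```text
time: 14.2
eef_pos: [609.8, 100.5, 189.1]
eef_rot: [0.008, 1.0, 0.0, 0.002]
ft_force: [0.5, -0.4, 5.4]
finger_gap: 8.3
grip_force: 39.2
```

Call:
step_arm(
  series=[
    {"xyz": [0,0.1,0],"roll": 0,"jaw": 1},
    {"xyz": [0,0.25,0],"roll": 0,"jaw": 1},
    {"xyz": [0,0.45,0],"roll": 0,"jaw": 1},
    {"xyz": [0,0.65,0],"roll": 0,"jaw": 1},
    {"xyz": [0,0.8,0],"roll": 0,"jaw": 1},
  ],
)

```text
time: 14.7
eef_pos: [610.9, 179.6, 189.1]
eef_rot: [0.009, 1.0, -0.001, 0.001]
ft_force: [-0.8, -8.4, 7.0]
finger_gap: 8.2
grip_force: 39.7
```

Call:
step_arm(
  series=[
    {"xyz": [0,0.15,0],"roll": 0,"jaw": 1},
    {"xyz": [0,0.35,0],"roll": 0,"jaw": 1},
    {"xyz": [0,0.55,0],"roll": 0,"jaw": 1},
    {"xyz": [0,0.6,0],"roll": 0,"jaw": 1},
    {"xyz": [0,0.6,0],"roll": 0,"jaw": 1},
  ],
)

```text
time: 15.2
eef_pos: [611.8, 241.5, 189.1]
eef_rot: [0.007, 1.0, 0.0, 0.001]
ft_force: [-0.6, 0.5, 5.4]
finger_gap: 8.3
grip_force: 39.9
```

Run:
```python
from h import *
p,a,o=now();print(p,a,o['ft_force'])
ims=[]
for n,u,v in(('top',185,190),('side',232,165)):
    im,d,P=snap(n,n+'7')
    ims.append(cv2.resize(im[v-36:v+36,u-38:u+38],(400,379),interpolation=cv2.INTER_CUBIC))
    report(n+' lr',P,(540,680),(190,280),(172,190))
    report(n+' rr',P,(540,680),(-220,-120),(172,190))
    report(n+' strip',np.where((im.max(-1)<75)[...,None],P,0),(560,640),(235,280),(110,135))
cv2.imwrite('pics/c7.png',np.hstack(ims))
```

```text
[611.83144219 241.53654343 189.10086434] 179.16949850843838 [-0.55507574  0.51453172  5.42084899]
top lr 5 med [607.8 232.1 178.8] lo [605.5 227.1 174. ] hi [657.5 237.4 180.1]
top rr 128 med [ 607.4 -174.4  182.2] lo [ 569.4 -179.6  177.8] hi [ 648.8 -170.   185.1]
top strip 0
side lr 81 med [600.7 239.  180.3] lo [568.5 224.  172.7] hi [651.3 248.6 188.5]
side rr 114 med [ 602.  -176.6  181.7] lo [ 562.9 -180.3  174.9] hi [ 645.5 -171.4  184.5]
side strip 0
```

View pics/c7.png

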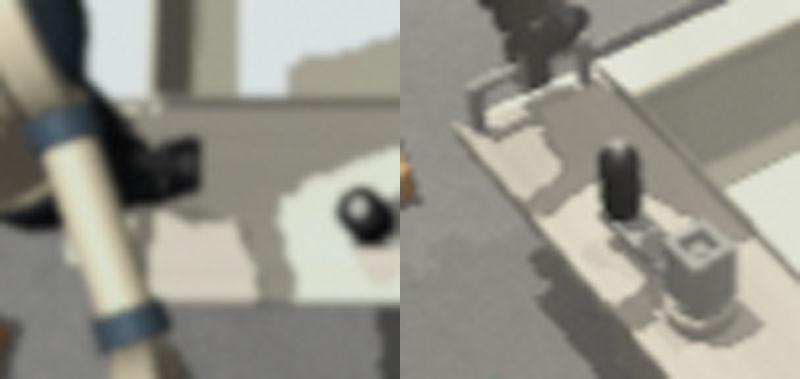

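The shelf moved 141 mm (rail now at y 241.5) and the crank is still seated. About 9.5 mm remains.

Call:
step_arm(
  series=[
    {"xyz": [0,0.05,0],"roll": 0,"jaw": 1},
    {"xyz": [0,0.095,0],"roll": 0,"jaw": 1},
    {"xyz": [0,0.095,0],"roll": 0,"jaw": 1},
    {"xyz": [0,0.095,0],"roll": 0,"jaw": 1},
  ],
)

```text
time: 15.7
eef_pos: [612.0, 249.5, 189.0]
eef_rot: [0.008, 1.0, -0.0, 0.001]
ft_force: [-1.1, -2.8, 6.7]
finger_gap: 8.4
grip_force: 39.9
```

Call:
step_arm(
  series=[
    {"xyz": [0,0,0],"roll": 0,"jaw": 0.5},
    {"xyz": [0,0,0],"roll": 0,"jaw": 0.2},
    {"xyz": [0,0,-0.2],"roll": 0,"jaw": -0.1},
    {"xyz": [0,0,-0.5],"roll": 0,"jaw": -0.1},
    {"xyz": [0,0,-0.9],"roll": 0,"jaw": -0.1},
  ],
)

```text
time: 16.2
eef_pos: [610.7, 250.2, 275.0]
eef_rot: [0.008, 1.0, -0.001, -0.003]
ft_force: [0.8, 0.6, 0.9]
finger_gap: 47.2
grip_force: 0.0
```

Call:
step_arm(
  series=[
    {"xyz": [0,-0.4,0],"roll": 0.04,"jaw": -0.1},
    {"xyz": [0,-0.8,0],"roll": 0.08,"jaw": -0.1},
    {"xyz": [0,-1,0],"roll": 0.12,"jaw": -0.1},
    {"xyz": [0,-1,0],"roll": 0.16,"jaw": -0.1},
    {"xyz": [0,-1,0],"roll": 0.2,"jaw": -0.1},
  ],
)

```text
time: 16.7
eef_pos: [609.9, 149.3, 276.8]
eef_rot: [0.319, 0.948, -0.0, -0.0]
ft_force: [-0.6, 0.2, 1.1]
finger_gap: 46.9
grip_force: 0.0
```

Run:
```python
from h import *
p,a,o=now();print(p,a,o['ft_force'])
ims=[]
for n,u,v in(('top',185,190),('side',225,155)):
    im,d,P=snap(n,n+'8')
    ims.append(cv2.resize(im[v-36:v+36,u-38:u+38],(400,379),interpolation=cv2.INTER_CUBIC))
    report(n+' lr',P,(540,680),(220,280),(172,190))
    report(n+' rr',P,(540,680),(-220,-120),(172,190))
    report(n+' strip',np.where((im.max(-1)<75)[...,None],P,0),(560,640),(235,280),(100,135))
    report(n+' hub',P,(570,630),(15,72),(190,209))
    report(n+' handle',P,(570,630),(95,150),(203,225))
cv2.imwrite('pics/c8.png',np.hstack(ims))
```

```text
[609.89788468 149.34084918 276.75961019] 142.75049950622605 [-0.58906928  0.15256711  1.08816981]
top lr 96 med [605.1 249.7 181.8] lo [573.2 245.5 176.8] hi [634.5 254.9 185.3]
top rr 132 med [ 608.7 -166.6  182.1] lo [ 568.3 -171.8  176.7] hi [ 649.3 -162.2  185.8]
top strip 0
top hub 127 med [602.2  41.9 201.3] lo [587.9  28.5 191.3] hi [617.2  54.8 205.1]
top handle 21 med [592.6 108.7 212.6] lo [585.8 105.8 204.3] hi [601.8 115.7 216. ]
side lr 65 med [599.7 248.6 181. ] lo [568.9 245.  175.1] hi [635.  253.3 184.9]
side rr 108 med [ 601.  -168.9  181.6] lo [ 562.7 -172.4  176.9] hi [ 642.6 -163.7  185.1]
side strip 0
side hub 113 med [597.5  40.7 199.9] lo [583.5  26.8 191. ] hi [612.8  55.2 204.3]
side handle 50 med [591.3 113.  213. ] lo [582.4 105.6 205.2] hi [604.  122.8 223.2]
```

View pics/c8.png

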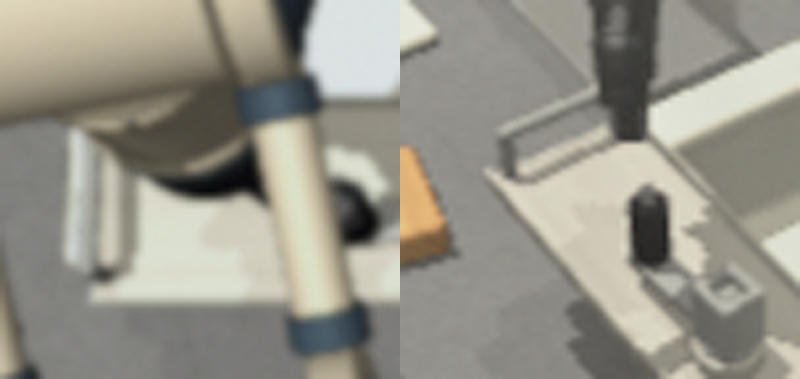

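The shelf is now about 256 at its left end (strip about 258); the crank is still on the spindle (hub (730,300), handle (650,225) in the right half). I'll nudge the last 2 mm once I'm on the handle.

```bash
python3 -c "
from h import *
plan([594.5,116.7,272],90,2)"
```

```text
xyz [-0.039, -0.179, 0.023] roll 0.147
xyz [-0.115, -0.143, 0.023] roll 0.147
```

Call:
step_arm(
  series=[
    {"xyz": [-0.02,-0.09,0.01],"roll": 0.045,"jaw": -0.1},
    {"xyz": [-0.039,-0.18,0.02],"roll": 0.09,"jaw": -0.1},
    {"xyz": [-0.039,-0.18,0.02],"roll": 0.13,"jaw": -0.1},
    {"xyz": [-0.039,-0.18,0.02],"roll": 0.147,"jaw": -0.1},
  ],
)

```text
time: 17.2
eef_pos: [602.1, 133.6, 274.9]
eef_rot: [0.525, 0.851, -0.0, -0.0]
ft_force: [0.2, 0.3, -0.7]
finger_gap: 46.7
grip_force: 0.0
```

Call:
step_arm(
  series=[
    {"xyz": [-0.06,-0.07,0.01],"roll": 0.045,"jaw": -0.1},
    {"xyz": [-0.115,-0.143,0.02],"roll": 0.09,"jaw": -0.1},
    {"xyz": [-0.115,-0.143,0.02],"roll": 0.13,"jaw": -0.1},
    {"xyz": [-0.115,-0.143,0.02],"roll": 0.147,"jaw": -0.1},
    {"xyz": [-0.115,-0.143,0.02],"roll": 0.147,"jaw": -0.1},
  ],
)

```text
time: 17.7
eef_pos: [594.5, 117.0, 272.9]
eef_rot: [0.705, 0.709, -0.0, -0.0]
ft_force: [0.3, -0.7, -0.5]
finger_gap: 47.0
grip_force: 0.0
```

```bash
python3 -c "
from h import *
print(now()[:2]);plan([594.5,116.7,202],90,1)"
```

```text
(array([594.53548077, 117.00360134, 272.89179604]), np.float64(90.38132377517942))
xyz [-0.003, -0.0, 0.709] roll 0.002
```

Descend, grip the handle, then pull about 3 mm along +y.

Call:
step_arm(
  series=[
    {"xyz": [0,0,0.25],"roll": 0,"jaw": -0.1},
    {"xyz": [0,0,0.5],"roll": 0,"jaw": -0.1},
    {"xyz": [0,0,0.68],"roll": 0,"jaw": -0.1},
    {"xyz": [0,0,0.71],"roll": 0,"jaw": -0.1},
    {"xyz": [0,0,0.71],"roll": 0,"jaw": -0.1},
  ],
)

```text
time: 18.2
eef_pos: [594.4, 116.9, 201.7]
eef_rot: [0.705, 0.709, -0.001, -0.0]
ft_force: [-1.3, -0.5, -0.2]
finger_gap: 46.9
grip_force: 0.0
```

Call:
step_arm(
  series=[
    {"xyz": [0,0,0],"roll": 0,"jaw": 0.4},
    {"xyz": [0,0,0],"roll": 0,"jaw": 0.7},
    {"xyz": [0,0,0],"roll": 0,"jaw": 0.7},
    {"xyz": [0,0,0],"roll": 0,"jaw": 0.7},
  ],
  squeeze=40,
)

```text
time: 18.6
eef_pos: [595.2, 117.0, 203.8]
eef_rot: [0.706, 0.709, 0.001, 0.001]
ft_force: [1.0, 1.0, 3.4]
finger_gap: 23.5
grip_force: 39.3
```

Call:
step_arm(
  series=[
    {"xyz": [0.015,0,0],"roll": 0,"jaw": 0.7},
    {"xyz": [0.03,0,0],"roll": 0,"jaw": 0.7},
    {"xyz": [0.03,0,0],"roll": 0,"jaw": 0.7},
  ],
)

```text
time: 18.9
eef_pos: [595.2, 118.3, 203.3]
eef_rot: [0.706, 0.708, -0.0, 0.002]
ft_force: [1.4, -5.0, 3.2]
finger_gap: 24.1
grip_force: 39.4
```

Run:
```python
from h import *
p,a,o=now();print(p,a,o['ft_force'],o['finger_gap'])
for n in('top','side'):
    im,d,P=snap(n,n+'9')
    report(n+' lr',P,(540,680),(220,280),(172,190))
    report(n+' rr',P,(540,680),(-220,-120),(172,190))
    report(n+' hub',P,(570,630),(15,72),(190,209))
for k in range(6):
    s=95-75*k; print(s,[[float(x) for x in r] for r in arc(s,[s-15*i for i in range(1,6)],a)])
```

```text
[595.23045397 118.32747192 203.2728227 ] 90.11959898614457 [ 1.40218154 -5.0028739   3.15717968] 24.118356316201687
top lr 0
top rr 122 med [ 606. -166.  182.] lo [ 567.6 -170.7  177.9] hi [ 650.5 -161.8  185.4]
top hub 139 med [602.   44.2 201.4] lo [588.2  28.8 191.3] hi [616.6  57.4 205.5]
side lr 51 med [594.3 249.4 180.5] lo [568.9 246.5 176. ] hi [620.4 255.6 184.3]
side rr 109 med [ 603.  -167.6  181.6] lo [ 563.2 -171.2  175.4] hi [ 643.4 -162.2  184.7]
side hub 111 med [598.3  41.2 199.9] lo [584.   28.6 191.8] hi [613.1  57.7 204.2]
95 [[-0.009, 0.196], [-0.068, 0.382], [-0.174, 0.547], [-0.318, 0.679], [-0.492, 0.769]]
20 [[-0.191, 0.042], [-0.387, 0.033], [-0.573, -0.026], [-0.738, -0.132], [-0.87, -0.276]]
-55 [[-0.09, -0.174], [-0.132, -0.365], [-0.123, -0.561], [-0.064, -0.747], [0.042, -0.912]]
-130 [[0.145, -0.132], [0.318, -0.222], [0.51, -0.264], [0.705, -0.255], [0.892, -0.196]]
-205 [[0.165, 0.106], [0.297, 0.25], [0.387, 0.424], [0.429, 0.615], [0.42, 0.811]]
-280 [[-0.059, 0.187], [-0.165, 0.352], [-0.309, 0.483], [-0.483, 0.574], [-0.675, 0.616]]
```

Call:
step_arm(
  series=[
    {"xyz": [0.015,0,0],"roll": 0,"jaw": 0.7},
    {"xyz": [0.025,0,0],"roll": 0,"jaw": 0.7},
    {"xyz": [0.025,0,0],"roll": 0,"jaw": 0.7},
    {"xyz": [0.005,0,0],"roll": 0,"jaw": 0.7},
    {"xyz": [0.005,0,0],"roll": 0,"jaw": 0.7},
  ],
)

```text
time: 19.5
eef_pos: [595.1, 120.3, 203.5]
eef_rot: [0.706, 0.708, 0.001, 0.001]
ft_force: [0.8, 0.3, 4.7]
finger_gap: 24.3
grip_force: 39.5
```

Call:
step_arm(
  series=[
    {"xyz": [-0.009,0.196,0],"roll": 0,"jaw": 0.7},
    {"xyz": [-0.068,0.382,0],"roll": 0,"jaw": 0.7},
    {"xyz": [-0.174,0.547,0],"roll": 0,"jaw": 0.7},
    {"xyz": [-0.318,0.679,0],"roll": 0,"jaw": 0.7},
    {"xyz": [-0.492,0.769,0],"roll": 0,"jaw": 0.7},
  ],
)

```text
time: 20.0
eef_pos: [671.0, 71.2, 203.4]
eef_rot: [0.706, 0.709, -0.001, -0.001]
ft_force: [-10.7, -0.9, 8.9]
finger_gap: 23.9
grip_force: 41.0
```

Call:
step_arm(
  series=[
    {"xyz": [-0.191,0.042,0],"roll": 0,"jaw": 0.7},
    {"xyz": [-0.387,0.033,0],"roll": 0,"jaw": 0.7},
    {"xyz": [-0.573,-0.026,0],"roll": 0,"jaw": 0.7},
    {"xyz": [-0.738,-0.132,0],"roll": 0,"jaw": 0.7},
    {"xyz": [-0.87,-0.276,0],"roll": 0,"jaw": 0.7},
  ],
)

```text
time: 20.5
eef_pos: [644.6, -15.6, 203.8]
eef_rot: [0.706, 0.709, 0.002, 0.0]
ft_force: [0.3, 4.1, 6.4]
finger_gap: 24.0
grip_force: 40.6
```

Call:
step_arm(
  series=[
    {"xyz": [-0.09,-0.174,0],"roll": 0,"jaw": 0.7},
    {"xyz": [-0.132,-0.365,0],"roll": 0,"jaw": 0.7},
    {"xyz": [-0.123,-0.561,0],"roll": 0,"jaw": 0.7},
    {"xyz": [-0.064,-0.747,0],"roll": 0,"jaw": 0.7},
    {"xyz": [0.042,-0.912,0],"roll": 0,"jaw": 0.7},
  ],
)

```text
time: 21.0
eef_pos: [553.0, -13.1, 204.0]
eef_rot: [0.707, 0.708, 0.001, 0.002]
ft_force: [1.6, -1.2, 5.8]
finger_gap: 24.0
grip_force: 40.1
```

Run:
```python
from h import *
p,a,o=now();print(p,a,o['ft_force'],o['finger_gap'])
for n in('top','side'):
    im,d,P=snap(n,n+'10')
    report(n+' lr',P,(540,680),(220,280),(172,190))
    report(n+' rr',P,(540,680),(-220,-120),(172,190))
```

```text
[553.00206346 -13.10079104 204.01553972] 90.08764728851845 [ 1.61682    -1.15960531  5.75670187] 24.029657432114544
top lr 128 med [613.  253.  181.9] lo [573.8 249.4 177.3] hi [655.6 258.5 185.8]
top rr 121 med [ 609.9 -162.4  181.9] lo [ 569.2 -167.2  178.5] hi [ 650.4 -158.7  185.9]
side lr 71 med [613.2 252.7 181.1] lo [570.1 248.8 173.9] hi [651.5 257.8 184.5]
side rr 110 med [ 601.1 -164.8  181.5] lo [ 563.  -168.2  176. ] hi [ 643.9 -159.2  184.1]
```

Call:
step_arm(
  series=[
    {"xyz": [0.125,-0.132,0],"roll": 0,"jaw": 0.7},
    {"xyz": [0.298,-0.222,0],"roll": 0,"jaw": 0.7},
    {"xyz": [0.49,-0.264,0],"roll": 0,"jaw": 0.7},
    {"xyz": [0.49,-0.264,0],"roll": 0,"jaw": 0.7},
  ],
)

```text
time: 21.5
eef_pos: [525.5, 38.6, 204.2]
eef_rot: [0.705, 0.709, 0.0, -0.0]
ft_force: [-8.1, -1.2, 11.3]
finger_gap: 24.0
grip_force: 40.4
```

Run:
```python
from h import *
p,a,o=now();print(p,a,o['ft_force'],o['finger_gap'])
for n in('top','side'):
    im,d,P=snap(n,n+'11')
    report(n+' lr',P,(540,680),(220,280),(172,190))
    report(n+' rr',P,(540,680),(-220,-120),(172,190))
s=-175; print(s,[[float(x) for x in r] for r in arc(s,[s-15*i for i in range(1,6)],90.1)])
s=-250; print(s,[[float(x) for x in r] for r in arc(s,[s-13*i for i in range(1,4)],90.1)])
```

```text
[525.47363318  38.6232914  204.19975116] 90.30690962676167 [-8.1427826  -1.24728495 11.29314504] 24.020683156341377
top lr 125 med [613.1 253.6 182. ] lo [575.3 250.2 177.4] hi [656.2 258.8 185.9]
top rr 123 med [ 612.4 -161.6  181.9] lo [ 569.2 -167.1  176.8] hi [ 650.1 -157.9  185.8]
side lr 17 med [572.8 253.7 180. ] lo [567.6 250.1 173.7] hi [580.4 257.8 185. ]
side rr 110 med [ 601.9 -164.1  181.7] lo [ 562.4 -167.5  175.8] hi [ 644.9 -158.6  184.4]
-175 [[0.196, 0.009], [0.382, 0.068], [0.547, 0.174], [0.679, 0.318], [0.769, 0.492]]
-250 [[0.039, 0.165], [0.041, 0.335], [0.003, 0.501]]
```

Call:
step_arm(
  series=[
    {"xyz": [-0.191,0.03,0],"roll": 0,"jaw": 0.7},
    {"xyz": [-0.365,0.12,0],"roll": 0,"jaw": 0.7},
    {"xyz": [-0.51,0.25,0],"roll": 0,"jaw": 0.7},
    {"xyz": [-0.615,0.41,0],"roll": 0,"jaw": 0.7},
    {"xyz": [-0.675,0.6,0],"roll": 0,"jaw": 0.7},
  ],
)

```text
time: 22.1
eef_pos: [587.5, -29.7, 203.8]
eef_rot: [0.706, 0.709, 0.002, -0.0]
ft_force: [-2.0, 7.1, 7.2]
finger_gap: 24.1
grip_force: 40.3
```

Call:
step_arm(
  series=[
    {"xyz": [-0.02,0,0],"roll": 0,"jaw": 0.7},
    {"xyz": [-0.035,0,0],"roll": 0,"jaw": 0.7},
    {"xyz": [-0.035,0,0],"roll": 0,"jaw": 0.7},
    {"xyz": [-0.035,0,0],"roll": 0,"jaw": 0.7},
  ],
)

```text
time: 22.5
eef_pos: [587.4, -32.1, 203.1]
eef_rot: [0.705, 0.709, 0.002, -0.0]
ft_force: [1.1, 4.8, 4.9]
finger_gap: 23.9
grip_force: 40.1
```

Run:
```python
from h import *
p,a,o=now();print(p,a,o['ft_force'],o['finger_gap'])
for n in('top','side'):
    im,d,P=snap(n,n+'12')
    report(n+' lr',P,(540,680),(220,280),(172,190))
    report(n+' rr',P,(540,680),(-220,-120),(172,190))
s=-100
for k in range(3): print(s,[[float(x) for x in r] for r in arc(s,[s-15*i for i in range(1,6)],90.1)]);s-=75
```

```text
[587.42700768 -32.08723709 203.081306  ] 90.29948064528065 [1.11998086 4.81602219 4.94241806] 23.872148999133127
top lr 129 med [613.  250.7 182. ] lo [574.  246.8 175.7] hi [655.7 255.8 185. ]
top rr 124 med [ 608.4 -165.1  182.1] lo [ 567.8 -170.   177. ] hi [ 651.  -161.4  185.3]
side lr 0
side rr 110 med [ 603.3 -167.7  181.8] lo [ 563.7 -171.   177.1] hi [ 644.4 -161.7  185. ]
-100 [[0.059, -0.187], [0.165, -0.352], [0.309, -0.484], [0.483, -0.574], [0.674, -0.616]]
-175 [[0.196, 0.009], [0.382, 0.068], [0.547, 0.174], [0.679, 0.318], [0.769, 0.492]]
-250 [[0.042, 0.191], [0.033, 0.387], [-0.026, 0.573], [-0.132, 0.738], [-0.276, 0.87]]
```

Call:
step_arm(
  series=[
    {"xyz": [0.07,-0.187,0],"roll": 0,"jaw": 0.7},
    {"xyz": [0.177,-0.352,0],"roll": 0,"jaw": 0.7},
    {"xyz": [0.321,-0.484,0],"roll": 0,"jaw": 0.7},
    {"xyz": [0.495,-0.574,0],"roll": 0,"jaw": 0.7},
    {"xyz": [0.686,-0.616,0],"roll": 0,"jaw": 0.7},
  ],
)

```text
time: 23.1
eef_pos: [525.0, 34.4, 204.0]
eef_rot: [0.706, 0.708, 0.001, 0.002]
ft_force: [3.6, -1.7, 6.4]
finger_gap: 23.9
grip_force: 40.5
```

Call:
step_arm(
  series=[
    {"xyz": [0.196,0.009,0],"roll": 0,"jaw": 0.7},
    {"xyz": [0.382,0.068,0],"roll": 0,"jaw": 0.7},
    {"xyz": [0.547,0.174,0],"roll": 0,"jaw": 0.7},
    {"xyz": [0.679,0.318,0],"roll": 0,"jaw": 0.7},
    {"xyz": [0.769,0.492,0],"roll": 0,"jaw": 0.7},
  ],
)

```text
time: 23.6
eef_pos: [573.6, 113.4, 203.8]
eef_rot: [0.705, 0.709, 0.0, -0.0]
ft_force: [-1.7, -1.0, 7.6]
finger_gap: 24.1
grip_force: 40.6
```

Call:
step_arm(
  series=[
    {"xyz": [0.042,0.191,0],"roll": 0,"jaw": 0.7},
    {"xyz": [0.033,0.387,0],"roll": 0,"jaw": 0.7},
    {"xyz": [-0.01,0.54,0],"roll": 0,"jaw": 0.7},
    {"xyz": [-0.01,0.54,0],"roll": 0,"jaw": 0.7},
  ],
)

```text
time: 24.0
eef_pos: [629.6, 111.6, 203.9]
eef_rot: [0.706, 0.709, 0.002, 0.001]
ft_force: [1.4, 3.9, 8.6]
finger_gap: 23.5
grip_force: 40.7
```

Run:
```python
from h import *
p,a,o=now();print(p,a,o['ft_force'],o['finger_gap'])
for n in('top','side'):
    im,d,P=snap(n,n+'13')
    report(n+' lr',P,(540,680),(220,280),(172,190))
    report(n+' rr',P,(540,680),(-220,-120),(172,190))
    report(n+' hub',P,(570,630),(15,72),(190,209))
    report(n+' handle',P,(590,660),(90,150),(203,225))
```

```text
[629.62585152 111.61341581 203.93621208] 90.2438557646779 [1.41082346 3.92932647 8.57173447] 23.541151507976775
top lr 74 med [595.4 251.7 182. ] lo [573.  247.2 177.9] hi [621.8 256.  185.3]
top rr 122 med [ 607.3 -165.3  182.3] lo [ 569.3 -170.1  177.7] hi [ 650.5 -161.4  184.9]
top hub 135 med [602.2  42.1 200.6] lo [587.6  28.7 191.3] hi [617.3  57.5 204.8]
top handle 3
side lr 75 med [608.6 249.9 181. ] lo [569.6 246.8 174.7] hi [650.  256.4 183.7]
side rr 113 med [ 603.1 -167.4  181.9] lo [ 562.9 -171.1  175.4] hi [ 645.6 -162.2  184.6]
side hub 109 med [598.5  40.7 200.2] lo [582.2  25.4 191.2] hi [612.4  57.5 204.1]
side handle 97 med [628.2 105.2 213.6] lo [602.6 100.  204.2] hi [648.1 118.1 223.6]
```

Call:
step_arm(
  series=[
    {"xyz": [0,0,0],"roll": 0,"jaw": 0.3},
    {"xyz": [0,0,0],"roll": 0,"jaw": 0},
    {"xyz": [0,0,-0.2],"roll": 0,"jaw": -0.1},
    {"xyz": [0,0,-0.5],"roll": 0,"jaw": -0.1},
    {"xyz": [0,0,-0.75],"roll": 0,"jaw": -0.1},
  ],
)

```text
time: 24.6
eef_pos: [627.5, 110.6, 277.2]
eef_rot: [0.706, 0.708, -0.001, -0.001]
ft_force: [0.1, -0.3, -0.3]
finger_gap: 46.8
grip_force: 0.0
```

Call:
step_arm(
  series=[
    {"xyz": [0,0,0],"roll": 0,"jaw": -0.1},
    {"xyz": [0,0,0],"roll": 0,"jaw": -0.1},
  ],
)

```text
time: 24.8
eef_pos: [627.9, 110.7, 276.8]
eef_rot: [0.706, 0.708, -0.0, -0.0]
ft_force: [0.2, -0.3, -0.2]
finger_gap: 46.8
grip_force: 0.0
```

Run:
```python
from h import *
p,a,o=now();print(p,a,o['ft_force'],o['finger_gap'])
for n in('top','side'):
    im,d,P=snap(n,n+'14')
    report(n+' hub',P,(570,630),(15,72),(190,209))
    report(n+' handle',P,(590,660),(95,150),(205,225))
plan([601,42.5,270],67.5,1)
```

```text
[627.94662086 110.71231463 276.81004105] 90.18935188718216 [ 0.23899835 -0.27312266 -0.19702229] 46.824691263035675
top hub 138 med [602.2  43.2 201.1] lo [587.6  28.7 191.7] hi [617.5  57.4 204.8]
top handle 15 med [629.  103.4 212.1] lo [622.5 100.9 208. ] hi [636.3 106.  216.4]
side hub 105 med [597.8  41.1 200.8] lo [581.7  25.6 192.7] hi [613.1  58.1 205. ]
side handle 46 med [624.7 109.1 214.3] lo [616.2 102.  207.8] hi [636.9 119.6 223.3]
xyz [-0.681, -0.268, 0.049] roll 0.126
```

Call:
step_arm(
  series=[
    {"xyz": [-0.25,-0.1,0.05],"roll": 0.045,"jaw": -0.1},
    {"xyz": [-0.5,-0.2,0.05],"roll": 0.09,"jaw": -0.1},
    {"xyz": [-0.68,-0.27,0.05],"roll": 0.124,"jaw": -0.1},
    {"xyz": [-0.68,-0.27,0.05],"roll": 0.124,"jaw": -0.1},
    {"xyz": [-0.68,-0.27,0.05],"roll": 0.124,"jaw": -0.1},
  ],
)

```text
time: 25.4
eef_pos: [600.9, 42.7, 270.9]
eef_rot: [0.829, 0.559, -0.001, -0.001]
ft_force: [1.0, 0.3, -0.1]
finger_gap: 46.8
grip_force: 0.0
```

Call:
step_arm(
  series=[
    {"xyz": [0,0,0.3],"roll": 0,"jaw": -0.1},
    {"xyz": [0,0,0.6],"roll": 0,"jaw": -0.1},
    {"xyz": [0,0,0.74],"roll": 0,"jaw": -0.1},
    {"xyz": [0,0,0.77],"roll": 0,"jaw": -0.1},
    {"xyz": [0,0,0.77],"roll": 0,"jaw": -0.1},
  ],
)

```text
time: 25.9
eef_pos: [601.3, 43.2, 195.3]
eef_rot: [0.829, 0.559, -0.0, -0.0]
ft_force: [0.1, 0.3, 0.1]
finger_gap: 47.1
grip_force: 0.0
```

Call:
step_arm(
  series=[
    {"xyz": [0,0,0],"roll": 0,"jaw": 0.3},
    {"xyz": [0,0,0],"roll": 0,"jaw": 0.5},
    {"xyz": [0,0,0],"roll": 0,"jaw": 0.6},
    {"xyz": [0,0,0],"roll": 0,"jaw": 0.6},
    {"xyz": [0,0,0],"roll": 0,"jaw": 0.6},
  ],
  squeeze=80,
)

```text
time: 26.4
eef_pos: [600.8, 43.4, 197.7]
eef_rot: [0.829, 0.559, 0.001, -0.0]
ft_force: [-5.5, 1.6, 3.6]
finger_gap: 28.6
grip_force: 79.6
```

Call:
step_arm(
  series=[
    {"xyz": [0,0,-0.1],"roll": 0,"jaw": 0.6},
    {"xyz": [0,0,-0.25],"roll": 0,"jaw": 0.6},
    {"xyz": [0,0,-0.45],"roll": 0,"jaw": 0.6},
    {"xyz": [0,0,-0.65],"roll": 0,"jaw": 0.6},
    {"xyz": [0,0,-0.65],"roll": 0,"jaw": 0.6},
  ],
)

```text
time: 26.9
eef_pos: [602.6, 42.5, 266.0]
eef_rot: [0.83, 0.558, 0.003, 0.003]
ft_force: [0.7, 0.0, -1.1]
finger_gap: 28.9
grip_force: 79.6
```

Run:
```python
from h import *
p,a,o=now();print(p,a,o['ft_force'],o['finger_gap'],o['joint_positions'])
for n in('top','side'):
    im,d,P=snap(n,n+'15')
    report(n+' lr',P,(540,680),(220,280),(172,190))
    report(n+' rr',P,(540,680),(-220,-120),(172,190))
    report(n+' handle',P,(590,660),(90,150),(265,300))
plan([450,-345.4,262],113.7,5)
```

```text
[602.55220888  42.46552225 265.97064365] 67.8629250458957 [ 0.65958163  0.01876245 -1.08298815] 28.94554710533287 [ 1.43155209e-02  9.69253900e-02  1.20736706e+00 -5.38494166e-04
  1.82862950e+00  4.00540800e-01]
top lr 128 med [612.6 250.4 182. ] lo [573.7 246.9 177.1] hi [656.4 256.  185.7]
top rr 122 med [ 608.6 -165.1  182. ] lo [ 569.  -170.2  178.3] hi [ 650.7 -161.4  185.9]
top handle 0
side lr 75 med [608.5 249.9 181.3] lo [569.3 246.1 174.4] hi [649.6 254.2 184.4]
side rr 110 med [ 602.8 -167.5  181.9] lo [ 562.8 -170.9  176.5] hi [ 645.  -162.2  185.1]
side handle 0
xyz [-0.833, 0.011, -0.001] roll -0.051
xyz [-0.824, -0.122, -0.001] roll -0.051
xyz [-0.794, -0.251, -0.001] roll -0.051
xyz [-0.744, -0.375, -0.001] roll -0.051
xyz [-0.675, -0.488, -0.001] roll -0.051
```

Run:
```python
from h import *
im=np.load('pics/side15.npz')['im']; t=np.load('pics/top15.npz')['im']
A=cv2.resize(t[130:230,180:290],(400,364));B=cv2.resize(im[110:210,190:300],(400,364))
cv2.imwrite('pics/c9.png',np.hstack([A,B]))
P=world('side',np.load('pics/side15.npz')['d'])
report('hub',P,(570,630),(15,72),(190,209));report('handle',P,(590,680),(80,150),(195,310))
```

```text
hub 23 med [597.5  40.4 195.7] lo [591.7  36.6 190.3] hi [603.4  48.4 199.8]
handle 13 med [628.9  94.9 233.9] lo [622.1  87.  232.9] hi [635.3 103.2 236.8]
```

View pics/c9.png

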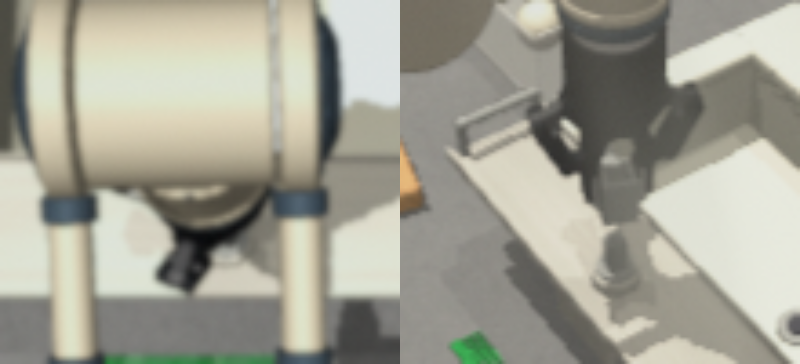

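The crank is lifted clear in the gripper (right half (620,180)) and the bare spindle is at (615,255). I'll carry it to the dish.

Call:
step_arm(
  series=[
    {"xyz": [-0.25,0,0],"roll": -0.017,"jaw": 0.6},
    {"xyz": [-0.55,0.01,0],"roll": -0.034,"jaw": 0.6},
    {"xyz": [-0.83,0.01,0],"roll": -0.051,"jaw": 0.6},
  ],
)

```text
time: 27.3
eef_pos: [570.2, -35.4, 258.5]
eef_rot: [0.781, 0.624, -0.001, -0.001]
ft_force: [-0.6, 0.0, -2.3]
finger_gap: 28.9
grip_force: 79.5
```

Call:
step_arm(
  series=[
    {"xyz": [-0.28,-0.04,0],"roll": -0.017,"jaw": 0.6},
    {"xyz": [-0.55,-0.08,0],"roll": -0.034,"jaw": 0.6},
    {"xyz": [-0.82,-0.12,0],"roll": -0.051,"jaw": 0.6},
  ],
)

```text
time: 27.6
eef_pos: [540.0, -112.8, 258.8]
eef_rot: [0.729, 0.684, -0.001, -0.001]
ft_force: [0.4, -0.6, -2.6]
finger_gap: 28.8
grip_force: 79.5
```

Call:
step_arm(
  series=[
    {"xyz": [-0.27,-0.08,0],"roll": -0.017,"jaw": 0.6},
    {"xyz": [-0.53,-0.17,0],"roll": -0.034,"jaw": 0.6},
    {"xyz": [-0.79,-0.25,0],"roll": -0.051,"jaw": 0.6},
  ],
)

```text
time: 27.9
eef_pos: [509.8, -190.0, 258.8]
eef_rot: [0.672, 0.74, -0.0, -0.001]
ft_force: [0.8, 1.0, -1.9]
finger_gap: 29.1
grip_force: 79.5
```

Call:
step_arm(
  series=[
    {"xyz": [-0.25,-0.12,0.1],"roll": -0.017,"jaw": 0.6},
    {"xyz": [-0.5,-0.25,0.3],"roll": -0.034,"jaw": 0.6},
    {"xyz": [-0.74,-0.37,0.5],"roll": -0.051,"jaw": 0.6},
  ],
)

```text
time: 28.2
eef_pos: [480.1, -267.2, 208.7]
eef_rot: [0.611, 0.792, -0.0, -0.0]
ft_force: [0.1, -0.4, -2.1]
finger_gap: 29.3
grip_force: 79.5
```

Call:
step_arm(
  series=[
    {"xyz": [-0.23,-0.16,0.2],"roll": -0.017,"jaw": 0.6},
    {"xyz": [-0.45,-0.32,0.4],"roll": -0.034,"jaw": 0.6},
    {"xyz": [-0.67,-0.49,0.7],"roll": -0.051,"jaw": 0.6},
    {"xyz": [-0.67,-0.49,0.7],"roll": -0.051,"jaw": 0.6},
  ],
)

```text
time: 28.6
eef_pos: [446.5, -344.3, 133.3]
eef_rot: [0.547, 0.837, -0.0, -0.005]
ft_force: [0.1, 1.0, -4.1]
finger_gap: 28.7
grip_force: 79.6
```

Run:
```python
from h import *
p,a,o=now();print(p,a,o['ft_force'],o['finger_gap'])
for n in('top','side'):
    im,d,P=snap(n,n+'16')
    report(n+' handle',P,(390,450),(-310,-240),(125,180))
    report(n+' tumbler',P,(360,500),(200,350),(62,95))
    report(n+' mug',P,(360,500),(-40,130),(62,95))
plan([450,-345.4,60],113.7,1)
```

```text
[ 446.52526822 -344.32052574  133.2524567 ] 113.63525940702162 [ 0.07492542  0.96099089 -4.05703631] 28.7211078233241
top handle 84 med [ 421.3 -272.6  149.2] lo [ 410.6 -285.1  130.8] hi [ 431.1 -264.   160.6]
top tumbler 418 med [433.3 290.9  78.3] lo [406.1 262.3  74.2] hi [459.  317.7  87.1]
top mug 142 med [432.8  56.8  82.1] lo [395.5  10.3  66.4] hi [455.3  89.5  86.8]
side handle 113 med [ 413.7 -278.7  151. ] lo [ 405.9 -286.2  128.2] hi [ 426.1 -264.8  163.1]
side tumbler 274 med [428.3 287.5  78.3] lo [400.9 261.8  66.2] hi [455.1 320.2  86.8]
side mug 0
xyz [-0.024, -0.003, 0.781] roll -0.0
```

Call:
step_arm(
  series=[
    {"xyz": [-0.03,0,0.3],"roll": 0,"jaw": 0.6},
    {"xyz": [-0.03,0,0.6],"roll": 0,"jaw": 0.6},
    {"xyz": [-0.03,0,0.8],"roll": 0,"jaw": 0.6},
    {"xyz": [-0.03,0,0.86],"roll": 0,"jaw": 0.6},
    {"xyz": [-0.03,0,0.86],"roll": 0,"jaw": 0.6},
  ],
)

```text
time: 29.2
eef_pos: [451.9, -345.3, 54.3]
eef_rot: [0.546, 0.838, 0.0, -0.0]
ft_force: [-0.8, -0.6, -2.3]
finger_gap: 29.0
grip_force: 79.8
```

Call:
step_arm(
  series=[
    {"xyz": [0,0,0.02],"roll": 0,"jaw": 0.6},
    {"xyz": [0,0,0.04],"roll": 0,"jaw": 0.6},
    {"xyz": [0,0,0.04],"roll": 0,"jaw": 0.6},
  ],
)

```text
time: 29.5
eef_pos: [452.0, -346.3, 51.3]
eef_rot: [0.546, 0.838, -0.0, 0.001]
ft_force: [-0.6, -0.4, -2.8]
finger_gap: 28.9
grip_force: 79.8
```

Call:
step_arm(
  series=[
    {"xyz": [0,0,0.03],"roll": 0,"jaw": 0.6},
    {"xyz": [0,0,0.06],"roll": 0,"jaw": 0.6},
    {"xyz": [0,0,0.09],"roll": 0,"jaw": 0.6},
    {"xyz": [0,0,0.11],"roll": 0,"jaw": 0.6},
    {"xyz": [0,0,0.11],"roll": 0,"jaw": 0.6},
  ],
)

```text
time: 30.0
eef_pos: [451.7, -346.5, 41.6]
eef_rot: [0.546, 0.838, -0.0, 0.001]
ft_force: [-3.2, 1.4, 10.7]
finger_gap: 28.8
grip_force: 81.1
```

Contact is light, so I'll release, lift, and look.

Call:
step_arm(
  series=[
    {"xyz": [0,0,0],"roll": 0,"jaw": 0.3},
    {"xyz": [0,0,0],"roll": 0,"jaw": 0},
    {"xyz": [0,0,-0.2],"roll": 0,"jaw": -0.1},
    {"xyz": [0,0,-0.5],"roll": 0,"jaw": -0.1},
    {"xyz": [0,0,-1.0],"roll": 0,"jaw": -0.1},
  ],
)

```text
time: 30.5
eef_pos: [450.1, -344.8, 136.2]
eef_rot: [0.546, 0.838, 0.001, -0.004]
ft_force: [0.7, -1.2, -0.2]
finger_gap: 47.0
grip_force: 0.0
```

Call:
step_arm(
  series=[
    {"xyz": [0.2,0,-0.45],"roll": 0,"jaw": -0.6},
    {"xyz": [0.6,0,-0.8],"roll": 0,"jaw": -1},
    {"xyz": [0.9,0,-0.9],"roll": 0,"jaw": -1},
    {"xyz": [0.9,0,-0.9],"roll": 0,"jaw": -1},
  ],
)

```text
time: 30.9
eef_pos: [415.5, -261.9, 233.5]
eef_rot: [0.545, 0.838, 0.0, 0.003]
ft_force: [0.8, 0.5, 0.6]
finger_gap: 85.5
grip_force: 0.0
```

Run:
```python
from h import *
p,a,o=now();print(p,a,o['ft_force'],o['finger_gap'])
for n in('top','side'):
    im,d,P=snap(n,n+'17')
    report(n+' handle',P,(380,480),(-310,-230),(48,70))
    report(n+' hub',P,(420,500),(-375,-310),(35,60))
    report(n+' tumbler',P,(360,500),(200,350),(62,100))
    report(n+' mug',P,(360,500),(-40,130),(62,100))
    # mug circle fit on rim & handle
    m=box(P,(360,500),(-40,130),(76,92)); v,u=np.nonzero(m); print(u.min() if len(u) else 0,u.max() if len(u) else 0,v.min() if len(u) else 0,v.max() if len(u) else 0)
s=np.load('pics/side17.npz')['im'];t=np.load('pics/top17.npz')['im']
cv2.imwrite('pics/c10.png',np.hstack([cv2.resize(t[170:290,130:400],(400,300)),cv2.resize(s[140:370,140:340],(345,300))]))
```

```text
[ 415.47874447 -261.92235462  233.54728358] 113.89759739522394 [0.79859602 0.48078077 0.62173055] 85.49019852836011
top handle 61 med [ 425.2 -275.1   59.3] lo [ 414.7 -287.1   53.3] hi [ 436.5 -266.7   67.1]
top hub 29 med [ 467.5 -350.9   45.7] lo [ 459.1 -356.9   39.5] hi [ 473.5 -335.8   48.4]
top tumbler 419 med [433.3 291.   78.4] lo [406.  262.3  73.2] hi [459.  317.9  87. ]
top mug 141 med [433.   56.6  82.1] lo [395.4  10.2  66.6] hi [455.3  89.4  87.1]
233 255 249 271
side handle 74 med [ 419.3 -280.    58.8] lo [ 410.2 -288.6   52. ] hi [ 429.9 -268.7   68.3]
side hub 115 med [ 449.1 -346.7   45.8] lo [ 434.6 -362.8   36.6] hi [ 466.4 -330.8   49.5]
side tumbler 0
side mug 108 med [411.1  13.7  74.2] lo [388.8   8.5  63.5] hi [441.4  87.5  85.2]
192 211 228 234
```

View pics/c10.png

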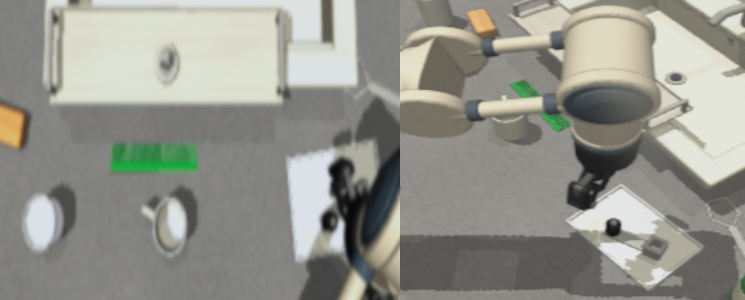

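The crank lies flat in its dish ((330,220)-(375,190) left half; (612,228)-(655,245) right half). The mug is at (170,228) with its handle up-left, and the tumbler at (43,222) is unchanged. The mug is next, gripped across its handle axis.

Run:
```python
from h import *
P=world('top',np.load('pics/top17.npz')['d'])
q=P[box(P,(380,480),(76,125),(20,90))]; print('handle pts',len(q),q.mean(0).round(1),q.max(0).round(1))
q=P[box(P,(360,500),(-40,74),(78,92))][:,:2]
from scipy.optimize import least_squares
r=least_squares(lambda c:np.hypot(q[:,0]-c[0],q[:,1]-c[1])-32,[425,41],loss='soft_l1');print(r.x,len(q))
P=world('side',np.load('pics/side16.npz')['d'])
q=P[box(P,(400,480),(76,125),(20,90))]; print('handle pts',len(q),q.mean(0).round(1) if len(q) else 0)
P=world('side',np.load('pics/side0.npz')['d'])
q=P[box(P,(360,500),(-40,74),(78,92))][:,:2]
r=least_squares(lambda c:np.hypot(q[:,0]-c[0],q[:,1]-c[1])-32,[425,41],loss='soft_l1');print(r.x,len(q))
plan([424,41,165],70,4)
```

```text
handle pts 26 [443.2  85.5  64.7] [450.5  95.6  72.5]
[425.43562402  40.35384359] 96
handle pts 0 0
[420.82923984  40.29908546] 106
xyz [0.688, 0.327, 0.162] roll 0.061
xyz [0.738, 0.19, 0.162] roll 0.061
xyz [0.76, 0.047, 0.162] roll 0.061
xyz [0.755, -0.099, 0.162] roll 0.061
```

Call:
step_arm(
  series=[
    {"xyz": [0.25,0.12,0.05],"roll": 0.02,"jaw": -1},
    {"xyz": [0.5,0.23,0.1],"roll": 0.04,"jaw": -1},
    {"xyz": [0.69,0.33,0.16],"roll": 0.061,"jaw": -1},
  ],
)

```text
time: 31.3
eef_pos: [417.6, -186.9, 211.4]
eef_rot: [0.625, 0.78, -0.0, -0.001]
ft_force: [0.9, 0.9, 0.0]
finger_gap: 85.3
grip_force: 0.0
```

Call:
step_arm(
  series=[
    {"xyz": [0.25,0.07,0.05],"roll": 0.02,"jaw": -1},
    {"xyz": [0.5,0.13,0.1],"roll": 0.04,"jaw": -1},
    {"xyz": [0.74,0.19,0.16],"roll": 0.061,"jaw": -1},
  ],
)

```text
time: 31.6
eef_pos: [419.8, -110.5, 195.4]
eef_rot: [0.697, 0.717, -0.001, -0.001]
ft_force: [-0.0, 0.6, -0.0]
finger_gap: 85.8
grip_force: 0.0
```

Call:
step_arm(
  series=[
    {"xyz": [0.25,0.02,0.05],"roll": 0.02,"jaw": -1},
    {"xyz": [0.5,0.03,0.1],"roll": 0.04,"jaw": -1},
    {"xyz": [0.76,0.05,0.16],"roll": 0.061,"jaw": -1},
  ],
)

```text
time: 31.9
eef_pos: [422.4, -34.4, 179.4]
eef_rot: [0.763, 0.647, -0.001, -0.001]
ft_force: [0.4, -0.1, -1.0]
finger_gap: 85.4
grip_force: 0.0
```

Call:
step_arm(
  series=[
    {"xyz": [0.25,-0.03,0.05],"roll": 0.02,"jaw": -1},
    {"xyz": [0.5,-0.07,0.1],"roll": 0.04,"jaw": -1},
    {"xyz": [0.755,-0.1,0.16],"roll": 0.061,"jaw": -1},
    {"xyz": [0.755,-0.1,0.16],"roll": 0.061,"jaw": -1},
    {"xyz": [0.755,-0.1,0.16],"roll": 0.061,"jaw": -1},
  ],
)

```text
time: 32.4
eef_pos: [424.5, 41.1, 163.9]
eef_rot: [0.819, 0.573, -0.001, -0.0]
ft_force: [0.3, -0.2, -0.2]
finger_gap: 85.5
grip_force: 0.0
```

Run:
```python
from h import *
p,a,o=now();print(p,a,o['ft_force'],o['finger_gap'])
for n in('top','side'):
    im,d,P=snap(n,n+'18')
    report(n+' mug',P,(360,500),(-40,130),(62,90))
    report(n+' tumbler',P,(360,500),(200,350),(62,100))
plan([424,41,61],70,1)
t=np.load('pics/side18.npz')['im'];cv2.imwrite('pics/c11.png',cv2.resize(t[160:280,130:290],(640,480)))
```

```text
[424.4619301   41.08678422 163.86208078] 69.96316626149104 [ 0.27806469 -0.15330818 -0.17376106] 85.4845751573369
top mug 0
top tumbler 421 med [433.3 290.8  78.6] lo [406.1 261.5  73.4] hi [459.  318.1  87. ]
side mug 232 med [422.2  44.7  76.8] lo [389.9   8.6  63.5] hi [450.2  72.8  85.5]
side tumbler 271 med [428.6 288.1  78.3] lo [401.2 261.3  66.8] hi [455.2 319.4  87.3]
xyz [0.003, -0.008, 1.038] roll -0.001
```

View pics/c11.png

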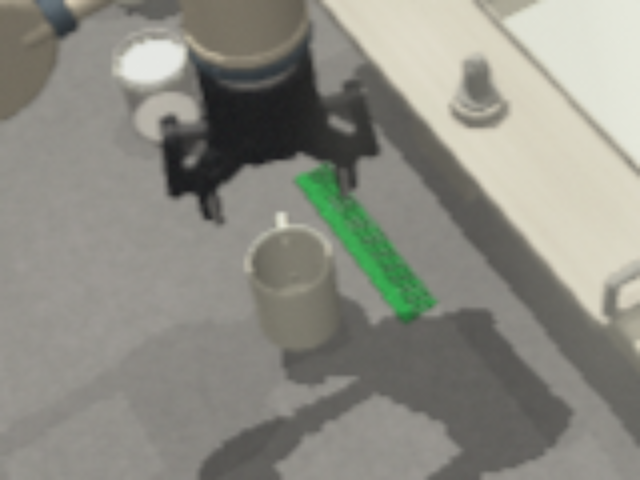

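The jaws straddle the mug (rim (290,260)) with its handle at the back, clear of the fingers. Lower and grip.

Call:
step_arm(
  series=[
    {"xyz": [0,-0.005,0.3],"roll": 0,"jaw": -1},
    {"xyz": [0,-0.005,0.6],"roll": 0,"jaw": -1},
    {"xyz": [0,-0.005,0.85],"roll": 0,"jaw": -1},
    {"xyz": [0,-0.005,1.0],"roll": 0,"jaw": -1},
    {"xyz": [0,-0.005,1.0],"roll": 0,"jaw": -1},
  ],
)

```text
time: 33.0
eef_pos: [422.8, 40.8, 63.1]
eef_rot: [0.82, 0.572, -0.002, -0.001]
ft_force: [0.2, -0.1, -0.0]
finger_gap: 85.4
grip_force: 0.0
```

Call:
step_arm(
  series=[
    {"xyz": [0,0,0],"roll": 0,"jaw": -0.7},
    {"xyz": [0,0,0],"roll": 0,"jaw": -0.5},
    {"xyz": [0,0,0],"roll": 0,"jaw": -0.4},
    {"xyz": [0,0,0],"roll": 0,"jaw": -0.4},
    {"xyz": [0,0,0],"roll": 0,"jaw": -0.4},
  ],
  squeeze=45,
)

```text
time: 33.5
eef_pos: [425.1, 41.5, 67.2]
eef_rot: [0.82, 0.573, 0.001, 0.001]
ft_force: [0.3, -0.9, 6.4]
finger_gap: 65.1
grip_force: 50.7
```

Call:
step_arm(
  series=[
    {"xyz": [0,0,-0.1],"roll": 0,"jaw": -0.4},
    {"xyz": [0,0,-0.3],"roll": 0,"jaw": -0.4},
    {"xyz": [0,0,-0.6],"roll": 0,"jaw": -0.4},
    {"xyz": [0,0,-0.95],"roll": 0,"jaw": -0.4},
    {"xyz": [0,0,-0.95],"roll": 0,"jaw": -0.4},
  ],
)

```text
time: 34.0
eef_pos: [426.0, 41.7, 166.1]
eef_rot: [0.82, 0.573, 0.004, 0.002]
ft_force: [0.5, -0.0, -2.2]
finger_gap: 64.9
grip_force: 50.6
```

Call:
step_arm(
  series=[
    {"xyz": [0,0,-0.3],"roll": 0,"jaw": -0.4},
    {"xyz": [0,0,-0.6],"roll": 0,"jaw": -0.4},
    {"xyz": [0,0,-0.9],"roll": 0,"jaw": -0.4},
    {"xyz": [0,0,-0.9],"roll": 0,"jaw": -0.4},
  ],
)

```text
time: 34.4
eef_pos: [425.0, 41.7, 254.3]
eef_rot: [0.82, 0.573, 0.003, 0.002]
ft_force: [-0.4, -0.3, -1.5]
finger_gap: 65.2
grip_force: 51.2
```

Run:
```python
from h import *
p,a,o=now();print(p,a,o['ft_force'],o['finger_gap'],o['grip_force'])
plan([612,140,p[2]],91,3)
```

```text
[425.0228397   41.68204296 254.33050031] 69.87502664294679 [-0.39176157 -0.33294468 -1.48191916] 65.18313539734008 51.1929577589035
xyz [0.522, 0.472, -0.0] roll -0.039
xyz [0.46, 0.533, -0.0] roll -0.039
xyz [0.392, 0.585, -0.0] roll -0.039
```

Call:
step_arm(
  series=[
    {"xyz": [0.17,0.16,0],"roll": -0.013,"jaw": -0.4},
    {"xyz": [0.35,0.31,0],"roll": -0.026,"jaw": -0.4},
    {"xyz": [0.52,0.47,0],"roll": -0.039,"jaw": -0.4},
  ],
)

```text
time: 34.7
eef_pos: [486.2, 74.7, 248.2]
eef_rot: [0.783, 0.622, -0.001, -0.001]
ft_force: [0.1, 0.1, -2.0]
finger_gap: 65.2
grip_force: 51.4
```

Call:
step_arm(
  series=[
    {"xyz": [0.15,0.18,0],"roll": -0.013,"jaw": -0.4},
    {"xyz": [0.31,0.36,0],"roll": -0.026,"jaw": -0.4},
    {"xyz": [0.46,0.53,0],"roll": -0.039,"jaw": -0.4},
  ],
)

```text
time: 35.0
eef_pos: [548.4, 107.5, 247.7]
eef_rot: [0.743, 0.669, -0.001, -0.001]
ft_force: [-0.5, 0.1, -2.3]
finger_gap: 65.1
grip_force: 51.4
```

Call:
step_arm(
  series=[
    {"xyz": [0.13,0.2,0],"roll": -0.013,"jaw": -0.4},
    {"xyz": [0.26,0.4,0],"roll": -0.026,"jaw": -0.4},
    {"xyz": [0.39,0.58,0],"roll": -0.039,"jaw": -0.4},
    {"xyz": [0.39,0.58,0],"roll": -0.039,"jaw": -0.4},
    {"xyz": [0.39,0.58,0],"roll": -0.039,"jaw": -0.4},
  ],
)

```text
time: 35.5
eef_pos: [609.4, 139.6, 247.7]
eef_rot: [0.701, 0.713, -0.002, -0.001]
ft_force: [-0.0, 0.0, -2.3]
finger_gap: 65.0
grip_force: 51.7
```

Call:
step_arm(
  series=[
    {"xyz": [0,0,0.1],"roll": 0,"jaw": -0.4},
    {"xyz": [0,0,0.2],"roll": 0,"jaw": -0.4},
    {"xyz": [0,0,0.3],"roll": 0,"jaw": -0.4},
    {"xyz": [0,0,0.38],"roll": 0,"jaw": -0.4},
    {"xyz": [0,0,0.38],"roll": 0,"jaw": -0.4},
  ],
)

```text
time: 36.0
eef_pos: [609.3, 139.3, 210.5]
eef_rot: [0.701, 0.713, -0.001, -0.001]
ft_force: [-0.4, -0.1, -1.6]
finger_gap: 65.0
grip_force: 51.5
```

Call:
step_arm(
  series=[
    {"xyz": [0,0,0.01],"roll": 0,"jaw": -0.4},
    {"xyz": [0,0,0.025],"roll": 0,"jaw": -0.4},
    {"xyz": [0,0,0.025],"roll": 0,"jaw": -0.4},
  ],
)

```text
time: 36.3
eef_pos: [610.0, 139.6, 209.9]
eef_rot: [0.701, 0.713, 0.0, 0.0]
ft_force: [-0.1, -0.3, -2.4]
finger_gap: 65.1
grip_force: 51.5
```

Call:
step_arm(
  series=[
    {"xyz": [0,0,0.01],"roll": 0,"jaw": -0.4},
    {"xyz": [0,0,0.02],"roll": 0,"jaw": -0.4},
    {"xyz": [0,0,0.03],"roll": 0,"jaw": -0.4},
    {"xyz": [0,0,0.03],"roll": 0,"jaw": -0.4},
  ],
)

```text
time: 36.7
eef_pos: [610.0, 139.6, 209.3]
eef_rot: [0.701, 0.713, 0.001, 0.001]
ft_force: [-2.3, -0.9, 6.0]
finger_gap: 65.1
grip_force: 52.5
```

Call:
step_arm(
  series=[
    {"xyz": [0,0,-0.01],"roll": 0,"jaw": -0.6},
    {"xyz": [0,0,-0.01],"roll": 0,"jaw": -0.8},
    {"xyz": [0,0,-0.01],"roll": 0,"jaw": -1},
    {"xyz": [0,0,-0.01],"roll": 0,"jaw": -1},
    {"xyz": [0,0,-0.2],"roll": 0,"jaw": -1},
  ],
)

```text
time: 37.2
eef_pos: [608.9, 139.4, 223.2]
eef_rot: [0.701, 0.713, -0.003, -0.002]
ft_force: [-0.5, 0.4, -0.3]
finger_gap: 85.6
grip_force: 0.0
```

Call:
step_arm(
  series=[
    {"xyz": [0,0,-0.3],"roll": 0,"jaw": -1},
    {"xyz": [0,0,-0.6],"roll": 0,"jaw": -1},
    {"xyz": [0,0,-0.7],"roll": 0,"jaw": -1},
    {"xyz": [0,0,-0.7],"roll": 0,"jaw": -1},
  ],
)

```text
time: 37.6
eef_pos: [610.4, 139.7, 298.6]
eef_rot: [0.701, 0.713, 0.001, 0.001]
ft_force: [1.1, -0.3, 0.0]
finger_gap: 85.2
grip_force: 0.0
```

Run:
```python
from h import *
p,a,o=now();print(p,a,o['ft_force'],o['finger_gap'])
for n in('top','side'):
    im,d,P=snap(n,n+'19')
    report(n+' mug',P,(550,680),(90,235),(160,240))
    report(n+' tumbler',P,(360,500),(200,350),(62,100))
plan([431.5,290.5,210],91,3)
```

```text
[610.42847684 139.66334089 298.61084719] 90.91969269404203 [ 1.06685079 -0.26109697  0.02393717] 85.1940825712935
top mug 76 med [609.  108.5 206.5] lo [584.3 105.3 162.5] hi [633.8 193.1 227.2]
top tumbler 0
side mug 558 med [606.8 129.2 201.2] lo [577.1 105.9 164.7] hi [636.5 168.2 226. ]
side tumbler 274 med [428.  288.7  78.3] lo [400.7 261.2  64.9] hi [455.4 320.4  86.7]
xyz [0.513, -0.586, 0.284] roll -0.0
xyz [0.513, -0.586, 0.284] roll -0.0
xyz [0.513, -0.586, 0.284] roll -0.0
```

Call:
step_arm(
  series=[
    {"xyz": [0.17,-0.2,0.05],"roll": 0,"jaw": -1},
    {"xyz": [0.34,-0.4,0.15],"roll": 0,"jaw": -1},
    {"xyz": [0.51,-0.59,0.28],"roll": 0,"jaw": -1},
  ],
)

```text
time: 38.0
eef_pos: [549.1, 189.9, 266.2]
eef_rot: [0.702, 0.713, -0.001, -0.001]
ft_force: [0.6, 0.2, 0.1]
finger_gap: 85.6
grip_force: 0.0
```

Call:
step_arm(
  series=[
    {"xyz": [0.17,-0.2,0.1],"roll": 0,"jaw": -1},
    {"xyz": [0.34,-0.4,0.2],"roll": 0,"jaw": -1},
    {"xyz": [0.51,-0.59,0.28],"roll": 0,"jaw": -1},
  ],
)

```text
time: 38.3
eef_pos: [488.6, 239.9, 237.3]
eef_rot: [0.701, 0.713, -0.002, -0.001]
ft_force: [0.1, 0.2, 0.0]
finger_gap: 85.4
grip_force: 0.0
```

Call:
step_arm(
  series=[
    {"xyz": [0.17,-0.2,0.1],"roll": 0,"jaw": -1},
    {"xyz": [0.34,-0.4,0.2],"roll": 0,"jaw": -1},
    {"xyz": [0.51,-0.59,0.4],"roll": 0,"jaw": -1},
    {"xyz": [0.51,-0.59,0.6],"roll": 0,"jaw": -1},
    {"xyz": [0.51,-0.59,0.6],"roll": 0,"jaw": -1},
  ],
)

```text
time: 38.8
eef_pos: [428.0, 289.1, 175.2]
eef_rot: [0.701, 0.713, -0.004, -0.001]
ft_force: [0.5, 0.4, 0.4]
finger_gap: 85.7
grip_force: 0.0
```

Run:
```python
from h import *
p,a,o=now();print(p,a,o['ft_force'],o['finger_gap'])
for n in('top','side'):
    im,d,P=snap(n,n+'20')
    report(n+' mug',P,(550,680),(60,235),(160,240))
    report(n+' tumbler',P,(360,500),(200,350),(62,90))
plan([431,291,64],91,1)
s=np.load('pics/side20.npz')['im'];t=np.load('pics/top20.npz')['im']
cv2.imwrite('pics/c12.png',np.hstack([cv2.resize(t[150:290,100:310],(450,300)),cv2.resize(s[90:250,110:290],(338,300))]))
```

```text
[428.0054468  289.06600453 175.18133663] 91.00337513574824 [0.49906788 0.44329725 0.39868511] 85.6902178174204
top mug 415 med [613.  147.1 208.7] lo [581.  106.2 165.2] hi [641.5 189.5 227.5]
top tumbler 374 med [433.3 288.5  78.2] lo [406.  261.9  73.5] hi [459.1 311.6  86.5]
side mug 555 med [606.5 129.7 201.2] lo [576.9 106.  165.1] hi [637.3 168.4 225.9]
side tumbler 274 med [428.2 289.4  78.1] lo [400.9 261.5  65.1] hi [455.1 319.5  86.9]
xyz [0.017, 0.011, 1.153] roll -0.0
```

View pics/c12.png

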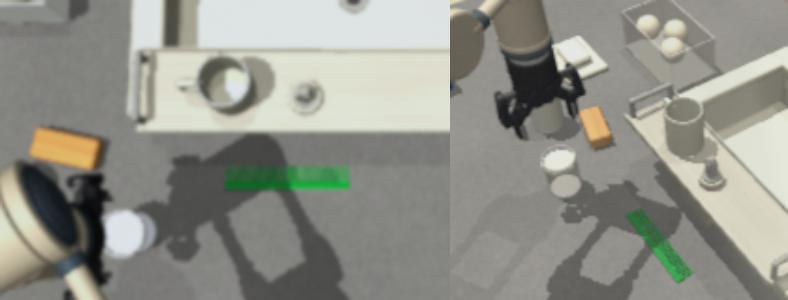

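The mug stands upright on the shelf (left (222,85), right (685,120)). The tumbler is at (128,233) left and (560,170) right, below the open gripper. Lower and grip gently.

Call:
step_arm(
  series=[
    {"xyz": [0.017,0.012,0.3],"roll": 0,"jaw": -1},
    {"xyz": [0.017,0.012,0.55],"roll": 0,"jaw": -1},
    {"xyz": [0.017,0.012,0.8],"roll": 0,"jaw": -1},
    {"xyz": [0.017,0.012,1.0],"roll": 0,"jaw": -1},
    {"xyz": [0.017,0.012,1.0],"roll": 0,"jaw": -1},
  ],
)

```text
time: 39.4
eef_pos: [430.8, 290.2, 78.2]
eef_rot: [0.702, 0.712, -0.002, -0.001]
ft_force: [-0.1, -0.1, -1.0]
finger_gap: 85.7
grip_force: 0.0
```

Call:
step_arm(
  series=[
    {"xyz": [0,0,0.08],"roll": 0,"jaw": -1},
    {"xyz": [0,0,0.08],"roll": 0,"jaw": -0.7},
    {"xyz": [0,0,0.08],"roll": 0,"jaw": -0.5},
    {"xyz": [0,0,0.08],"roll": 0,"jaw": -0.4},
    {"xyz": [0,0,0.08],"roll": 0,"jaw": -0.4},
  ],
  squeeze=25,
)

```text
time: 39.9
eef_pos: [432.3, 291.8, 74.2]
eef_rot: [0.701, 0.713, 0.001, 0.0]
ft_force: [-0.1, -0.3, 3.6]
finger_gap: 61.7
grip_force: 27.8
```

Call:
step_arm(
  series=[
    {"xyz": [0,0,0],"roll": 0,"jaw": -0.35},
    {"xyz": [0,0,0],"roll": 0,"jaw": -0.35},
  ],
)

```text
time: 40.1
eef_pos: [432.3, 291.8, 74.2]
eef_rot: [0.701, 0.713, 0.001, 0.0]
ft_force: [0.2, -1.3, 4.5]
finger_gap: 61.6
grip_force: 28.0
```

Call:
step_arm(
  series=[
    {"xyz": [0,0,-0.1],"roll": 0,"jaw": -0.35},
    {"xyz": [0,0,-0.3],"roll": 0,"jaw": -0.35},
    {"xyz": [0,0,-0.6],"roll": 0,"jaw": -0.35},
    {"xyz": [0,0,-1.0],"roll": 0,"jaw": -0.35},
  ],
)

```text
time: 40.5
eef_pos: [430.5, 290.8, 171.8]
eef_rot: [0.701, 0.713, -0.002, -0.001]
ft_force: [0.1, 0.7, -0.8]
finger_gap: 61.5
grip_force: 27.6
```

Call:
step_arm(
  series=[
    {"xyz": [0,0,-0.4],"roll": 0,"jaw": -0.35},
    {"xyz": [0,0,-0.8],"roll": 0,"jaw": -0.35},
    {"xyz": [0,0,-1.0],"roll": 0,"jaw": -0.35},
    {"xyz": [0,0,-1.0],"roll": 0,"jaw": -0.35},
  ],
)

```text
time: 40.9
eef_pos: [432.3, 291.9, 277.1]
eef_rot: [0.701, 0.713, 0.003, 0.001]
ft_force: [0.4, -0.7, -0.1]
finger_gap: 61.7
grip_force: 27.6
```

Run:
```python
from h import *
p,a,o=now();print(p,a,o['ft_force'],o['finger_gap'],o['grip_force'])
plan([611,-60,p[2]],91,4)
```

```text
[432.32928805 291.92950002 277.1411534 ] 90.9286076476878 [ 0.3696954  -0.68344448 -0.10508661] 61.71941433506807 27.57779896259308
xyz [-0.887, 0.432, -0.0] roll -0.0
xyz [-0.887, 0.432, -0.0] roll -0.0
xyz [-0.887, 0.432, -0.0] roll -0.0
xyz [-0.887, 0.432, -0.0] roll -0.0
```

Call:
step_arm(
  series=[
    {"xyz": [-0.3,0.14,0],"roll": 0,"jaw": -0.35},
    {"xyz": [-0.6,0.29,0],"roll": 0,"jaw": -0.35},
    {"xyz": [-0.89,0.43,0],"roll": 0,"jaw": -0.35},
  ],
)

```text
time: 41.2
eef_pos: [475.9, 202.1, 270.4]
eef_rot: [0.701, 0.713, -0.002, -0.001]
ft_force: [0.3, 0.5, -0.6]
finger_gap: 61.2
grip_force: 27.6
```

Call:
step_arm(
  series=[
    {"xyz": [-0.3,0.14,0],"roll": 0,"jaw": -0.35},
    {"xyz": [-0.6,0.29,0],"roll": 0,"jaw": -0.35},
    {"xyz": [-0.89,0.43,0],"roll": 0,"jaw": -0.35},
  ],
)

```text
time: 41.5
eef_pos: [520.4, 113.4, 270.4]
eef_rot: [0.701, 0.713, -0.001, -0.001]
ft_force: [-0.0, -0.1, -0.7]
finger_gap: 61.5
grip_force: 27.6
```

Call:
step_arm(
  series=[
    {"xyz": [-0.3,0.14,0],"roll": 0,"jaw": -0.35},
    {"xyz": [-0.6,0.29,0],"roll": 0,"jaw": -0.35},
    {"xyz": [-0.89,0.43,0],"roll": 0,"jaw": -0.35},
  ],
)

```text
time: 41.8
eef_pos: [564.8, 25.2, 270.2]
eef_rot: [0.701, 0.713, -0.001, -0.001]
ft_force: [0.4, 0.9, -1.2]
finger_gap: 61.3
grip_force: 27.6
```

Call:
step_arm(
  series=[
    {"xyz": [-0.3,0.14,0],"roll": 0,"jaw": -0.35},
    {"xyz": [-0.6,0.29,0],"roll": 0,"jaw": -0.35},
    {"xyz": [-0.88,0.43,0],"roll": 0,"jaw": -0.35},
    {"xyz": [-0.88,0.43,0],"roll": 0,"jaw": -0.35},
    {"xyz": [-0.88,0.43,0],"roll": 0,"jaw": -0.35},
  ],
)

```text
time: 42.3
eef_pos: [608.9, -61.1, 270.2]
eef_rot: [0.702, 0.712, -0.001, -0.002]
ft_force: [-0.3, -0.6, -0.1]
finger_gap: 61.3
grip_force: 27.7
```

Call:
step_arm(
  series=[
    {"xyz": [0,0,0.15],"roll": 0,"jaw": -0.35},
    {"xyz": [0,0,0.3],"roll": 0,"jaw": -0.35},
    {"xyz": [0,0,0.42],"roll": 0,"jaw": -0.35},
    {"xyz": [0,0,0.48],"roll": 0,"jaw": -0.35},
    {"xyz": [0,0,0.48],"roll": 0,"jaw": -0.35},
  ],
)

```text
time: 42.8
eef_pos: [608.7, -60.2, 223.1]
eef_rot: [0.701, 0.713, -0.001, -0.001]
ft_force: [-0.3, 0.8, -1.0]
finger_gap: 61.0
grip_force: 27.7
```

Call:
step_arm(
  series=[
    {"xyz": [0,0,0.02],"roll": 0,"jaw": -0.35},
    {"xyz": [0,0,0.04],"roll": 0,"jaw": -0.35},
    {"xyz": [0,0,0.055],"roll": 0,"jaw": -0.35},
    {"xyz": [0,0,0.055],"roll": 0,"jaw": -0.35},
  ],
)

```text
time: 43.2
eef_pos: [609.4, -60.8, 219.4]
eef_rot: [0.701, 0.713, 0.0, 0.0]
ft_force: [-0.5, -0.7, -1.5]
finger_gap: 61.4
grip_force: 27.7
```

Call:
step_arm(
  series=[
    {"xyz": [0,0,0.01],"roll": 0,"jaw": -0.35},
    {"xyz": [0,0,0.02],"roll": 0,"jaw": -0.35},
    {"xyz": [0,0,0.02],"roll": 0,"jaw": -0.35},
  ],
)

```text
time: 43.5
eef_pos: [609.3, -60.7, 217.1]
eef_rot: [0.701, 0.713, -0.0, -0.0]
ft_force: [0.8, 1.9, -1.1]
finger_gap: 61.1
grip_force: 27.7
```

Call:
step_arm(
  series=[
    {"xyz": [0,0,0.01],"roll": 0,"jaw": -0.35},
    {"xyz": [0,0,0.02],"roll": 0,"jaw": -0.35},
    {"xyz": [0,0,0.02],"roll": 0,"jaw": -0.35},
  ],
)

```text
time: 43.8
eef_pos: [609.3, -60.8, 216.3]
eef_rot: [0.701, 0.713, 0.0, 0.0]
ft_force: [-1.6, 0.4, 4.1]
finger_gap: 61.1
grip_force: 28.0
```

Contact. Release and withdraw.

Call:
step_arm(
  series=[
    {"xyz": [0,0,-0.01],"roll": 0,"jaw": -0.6},
    {"xyz": [0,0,-0.01],"roll": 0,"jaw": -0.8},
    {"xyz": [0,0,-0.01],"roll": 0,"jaw": -1},
    {"xyz": [0,0,-0.01],"roll": 0,"jaw": -1},
    {"xyz": [0,0,-0.2],"roll": 0,"jaw": -1},
  ],
)

```text
time: 44.3
eef_pos: [608.4, -60.6, 231.8]
eef_rot: [0.701, 0.713, -0.002, -0.003]
ft_force: [-0.0, -0.6, -0.7]
finger_gap: 85.5
grip_force: 0.0
```

Call:
step_arm(
  series=[
    {"xyz": [0,0,-0.3],"roll": 0,"jaw": -1},
    {"xyz": [0,0,-0.6],"roll": 0,"jaw": -1},
    {"xyz": [0,0,-0.8],"roll": 0,"jaw": -1},
    {"xyz": [0,0,-0.8],"roll": 0,"jaw": -1},
  ],
)

```text
time: 44.7
eef_pos: [610.0, -60.8, 319.3]
eef_rot: [0.701, 0.713, 0.002, 0.003]
ft_force: [-0.4, -0.8, 1.4]
finger_gap: 85.3
grip_force: 0.0
```

Call:
step_arm(
  series=[
    {"xyz": [-0.3,-0.4,0],"roll": 0,"jaw": -1},
    {"xyz": [-0.6,-0.7,0],"roll": 0,"jaw": -1},
    {"xyz": [-0.9,-1,0],"roll": 0,"jaw": -1},
  ],
)

```text
time: 45.0
eef_pos: [509.6, -152.9, 313.0]
eef_rot: [0.701, 0.713, -0.001, -0.001]
ft_force: [1.3, -1.2, 0.9]
finger_gap: 85.7
grip_force: 0.0
```

Call:
step_arm(
  series=[
    {"xyz": [-0.3,-0.4,0],"roll": 0,"jaw": -1},
    {"xyz": [-0.6,-0.7,0],"roll": 0,"jaw": -1},
    {"xyz": [-0.9,-1,0],"roll": 0,"jaw": -1},
    {"xyz": [-0.9,-1,0],"roll": 0,"jaw": -1},
  ],
)

```text
time: 45.4
eef_pos: [409.3, -246.8, 313.9]
eef_rot: [0.704, 0.711, -0.001, -0.001]
ft_force: [1.0, 0.1, 1.0]
finger_gap: 85.5
grip_force: 0.0
```

Run:
```python
from h import *
p,a,o=now();print(p,a,o['ft_force'],o['finger_gap'])
for n in('top','side'):
    im,d,P=snap(n,n+'21')
    report(n+' mug',P,(550,680),(60,235),(160,240))
    report(n+' tumbler',P,(550,680),(-110,-10),(160,240))
    report(n+' lr',P,(540,680),(220,280),(172,190))
    report(n+' rr',P,(540,680),(-220,-120),(172,190))
    report(n+' spindle',P,(570,630),(15,72),(190,209))
s=np.load('pics/side21.npz')['im'];t=np.load('pics/top21.npz')['im']
cv2.imwrite('pics/c13.png',np.hstack([cv2.resize(t[130:290,100:420],(440,220)),cv2.resize(s[90:330,110:370],(350,323))[:220]]) if 0 else np.hstack([cv2.resize(t[130:290,100:420],(440,330)),cv2.resize(s[90:370,110:370],(350,330))]))
```

```text
[ 409.2782309  -246.79616141  313.88405884] 90.57968636766587 [1.04885405 0.07619033 1.04427608] 85.4920707217729
top mug 412 med [613.  146.7 208.7] lo [581.1 106.2 165.8] hi [641.7 189.7 227.3]
top tumbler 531 med [609.9 -59.6 220.5] lo [582.8 -86.3 178.6] hi [638.6 -33.7 229.4]
top lr 130 med [613.  250.6 181.6] lo [573.6 246.5 176.1] hi [656.4 255.6 185.5]
top rr 121 med [ 607.5 -165.4  182.1] lo [ 569.1 -170.   177.6] hi [ 650.4 -161.4  185.3]
top spindle 36 med [602.2  42.1 195.9] lo [594.9  36.8 191.2] hi [609.9  50.1 201.1]
side mug 0
side tumbler 147 med [612.1 -89.3 212.1] lo [598.  -91.9 165.7] hi [632.5 -72.5 227.4]
side lr 6 med [573.3 249.9 176.5] lo [568.1 248.4 173.4] hi [584.2 251.5 178.5]
side rr 98 med [ 607.9 -167.4  182.1] lo [ 572.5 -170.8  176.8] hi [ 646.5 -161.8  184.7]
side spindle 0
```

View pics/c13.png

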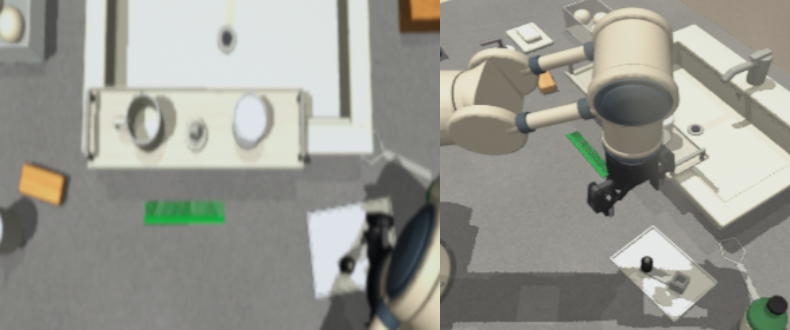

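The mug (145,122) and tumbler (252,120) stand upright on the shelf either side of the bare spindle (197,135). The crank lies in its dish (right half (648,263)-(680,282)), and the shelf's left end is over the strip's place. I'm handing in.

```bash
python3 -c "
from workcell import sign_off
print(sign_off())"
```

```text
the job is handed in; nothing more can be done
None
```

The job is handed in: the shelf is moved so its left end sits over the strip (measured within about 1–2 mm of the strip's middle), the clamp is wound back to about its starting angle, the crank is flat in its dish, and the mug and tumbler (the only two washing things there) stand upright on the shelf; no verdict was returned.

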